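# Scan the medicine tubs and hang up the scanner

## Robot

A 7-joint arm with a two-finger parallel gripper is mounted at the origin on the work surface. World frame = base frame: x ahead of the robot, y to its left, z up, the work surface at z = 0. Lengths are in m, angles in rad, forces in N, time in s.
With the tool pointing down it reaches from about 0.4 to 0.85 m from the base axis. Payload 10.4 kg.
Tool frame: the origin (TCP) lies at the very end of the fingers, on their centre line; the grasp point (between the pads) lies 19 mm behind it; z points along the fingers, y is the line along which they close (so a half turn about z gives the same grasp; the last joint's range is limited). The gripper opens to 85 mm and grips with 20 to 120 N. Pads are 22 mm wide; open, the fingers measure 114 mm over their backs; the gripper's body (76 mm by 85 mm) begins 54 mm behind the grasp point. The pads swing forward as they close: fully open they stand 13 mm farther back than shut.
Start: joints at [1.114, 0.332, -0.065, 1.46, 0.022, 1.35, -0.088], TCP at [0.263, -0.567, 0.231] pointing down, gripper open.
Joint ranges: [-2.6, 2.6], [-0.5, 2.12], [-1.47, 1.34], [0.16, 2.42], [-1.27, 4.41], [0.06, 2.06], [-2.6, 2.6]. Speed limits (rad/s): [2.22, 2.22, 2.79, 2.79, 3.14, 3.14, 3.14].

## Interface

Orientations are given as a unit quaternion [x, y, z, w].
In Python, from workcell import * gives the robot as it stands. The module is installed in compiled form; this text tells all that it offers.
- The arm moves only by the tool carry_out, never from a script. Its argument "motion" is a list of rows, each an object with "xyz": the shift along the tool's x, y, z in m, a list of three; "angular": the turn, a rotation vector about the tool's x, y, z in degrees, a list of three. A call has 1 to 12 rows; each row is the pose to reach, as a shift and turn from the pose commanded when the call began, along the tool's axes at that moment; what a row does not reach only later rows make up. A row lasts 1/10 s, in which the tool goes at most 50 mm and 8.59 degrees, less where a joint would pass 70% of its speed; a pose out of reach is approached as far as the arm can. A call with a gripper value outside its range is refused whole. "hand" is the opening, from 0 (shut) to 1 (fully open), set as the call begins (left out, the last holds). The fingers move at their own pace and stop on an object; "grip_force" is the grip in N (left out, the last holds). Time passes only in rows, so rows that repeat a pose let the fingers close. It gives the time, the measured TCP pose, the force, the opening and the grip force at its end, in the units of the state.
- get_obs(): the state, without advancing time (a new reading comes with each control period).
- camera(name): name is "scene" or "top"; returns a dict with "img" (420x560x3 uint8, red, green, blue), "fx", "fy", "cx", "cy" (pixels), "k1" (the pictures are not rectified: a ray, as slopes to the right and down, at radius r is drawn at 1 + k1 r^2 times it, then the intrinsics apply), "extrinsics" (4x4, takes a point from camera to world coordinates). Camera axes: x right, y up, looking along -z (the intrinsics and any distortion apply to the point x, -y, -z); pixel columns grow to the right and rows downward; lengths in m; the calibration is good to about 2 mm. A picture is of the moment at which its call begins. There is no depth.
- hand_in(): hands the job in; it is judged then, once.
The state is a dict: "clock": time; "joint_pos": joint angles; "joint_velocities": joint speeds; "tau": joint torques, N m; "position": TCP position; "ee_rot": TCP orientation; "ft_force": force on the tool from outside, world axes, zero at the start; "torque": the same for the moment, N m; "grip_width": opening from 0.0 (shut) to 1.0 (fully open); "grasp_force": force on a finger pad.
Only numpy, scipy, OpenCV 4.12 (cv2) and the standard library are available. Lean on these libraries where they do the work, as an engineer would, in place of code of your own. Each camera call takes 0.05 s, during which the arm holds its last target. There are 200 camera calls.

## Task

Take the tablet by its orange ball knob and set it square to its foot and leaning back 30 degrees from upright, so that the readings can be seen. Then pick up the scanner and scan every medicine tub that is there, in the order yellow, green, blue, red, holding the window about 8 cm out from the middle of the label and square to it, steady, for at least three seconds each. When all are scanned, hang the scanner by its ring on the peg of its stand and tip the tablet up to fully upright again, still square to its foot, and leave the tubs and everything else standing where they are.

Things in the scene. Friction and masses are not known exactly. Their poses are not given: they have to be found in the camera images.
- swivel (a joint): turn of the tablet about its stand's upright post, rad, -1.2 to 1.2, anticlockwise from above positive; 0 = the tablet is square to the stand's rectangular foot, its screen looking along the foot's own -x (marked by a small red mark at the front edge of the foot). Stiff friction joint (0.08 N m): stays where it is left.
- lean (a joint): lean of the tablet, rad, 0 = screen fully upright, at its stop, growing as the top goes back away from the screen side, to 1.25; 30 degrees = 0.52. Friction joint (0.12 N m): stays where it is left.
- tablet_stand: fixed aluminium stand of a small black tablet (150 wide x 105 high x 10 mm thick); foot 120 (its x) x 100 x 12 mm; origin under the foot's centre, on the upright post's axis; z up. The hinge point, where the vertical swivel axis and the level lean axis (across the tablet through its middle) cross, is 100 mm above the origin.
- tablet_knob (a point): centre of the orange ball knob, 20 mm across, on a thin 8 mm stalk above the middle of the tablet's top edge; 82.5 mm from the hinge point and 30 mm above the tablet's edge. Gripped, the ball can turn between the fingers, so moving it about the hinge point sets both lean and swivel.
- scanner: loose handset-shaped barcode scanner, 0.16 kg, 165 x 44 wide x 109 mm high with ring, lying level on rear foot and nose; origin on the table under its middle; x forward to the nose, y left, z up. Grey handle bar 30 mm wide, z 39 to 65 mm, free beneath: grip it across at x -35, z 52 mm in this frame. Weight lies in the black head, near the ring.
- scanner_window (a point): middle of the red scan window at the nose, at x 70, z 13 mm in the scanner's frame; its z axis is the beam, pointing forwards and 45 degrees down when the scanner is level.
- scanner_spot (a point): best reading point, 80 mm out from the window along the beam, at x 126, z -44 mm in the scanner's frame.
- scanner_eye (a point): centre of the steel hanging ring on top of the head, at x 33, z 90 mm in the scanner's frame; the hole is 26 mm across, bar 6 mm thick, and runs along the scanner's y.
- peg_stand: fixed stand, post 14 mm thick and 184 mm high on a dark wooden foot 110 x 110 x 12 mm; a steel peg 8 mm thick with a red 11 mm ball end sticks out of the post along the stand's +y for 75 mm, from height 170 mm at the post to 180 mm at its end. Origin under the post.
- peg_mid (a point): point on the peg's axis 45 mm out from the post (30 mm from the peg's end), 176 mm high; axes as the stand's, so the peg runs along its y.
- tub_yellow: yellow loose plastic medicine tub, 60 (x) x 56 (y) x 70 mm, 0.25 kg, with a 45 degree sloping front; origin under its centre, slope facing its -x and up. May be absent.
- yellow_label (a point): middle of the white barcode label (36 x 40 mm) on the yellow tub's slope, 45 mm high, 5 mm in front of the tub's centre; z axis points straight out of the label (towards tub -x and up).
- tub_green: green loose plastic medicine tub, 60 (x) x 56 (y) x 70 mm, 0.25 kg, with a 45 degree sloping front; origin under its centre, slope facing its -x and up. May be absent.
- green_label (a point): middle of the white barcode label (36 x 40 mm) on the green tub's slope, 45 mm high, 5 mm in front of the tub's centre; z axis points straight out of the label (towards tub -x and up).
- tub_blue: blue loose plastic medicine tub, 60 (x) x 56 (y) x 70 mm, 0.25 kg, with a 45 degree sloping front; origin under its centre, slope facing its -x and up. May be absent.
- blue_label (a point): middle of the white barcode label (36 x 40 mm) on the blue tub's slope, 45 mm high, 5 mm in front of the tub's centre; z axis points straight out of the label (towards tub -x and up).
- tub_red: red loose plastic medicine tub, 60 (x) x 56 (y) x 70 mm, 0.25 kg, with a 45 degree sloping front; origin under its centre, slope facing its -x and up. May be absent.
- red_label (a point): middle of the white barcode label (36 x 40 mm) on the red tub's slope, 45 mm high, 5 mm in front of the tub's centre; z axis points straight out of the label (towards tub -x and up).
- organizer: pink seven-flap pill organizer 42 x 210 x 27 mm; bystander, origin under its centre, to be left alone.
- bottle: brown glass bottle 56 across, 110 mm high; bystander, origin under its centre, to be left alone.
- cup: white ceramic cup 76 across, 85 mm high; bystander, origin under its centre, to be left alone.
- tweezers: steel tweezers 100 mm long, 6 high; bystander, origin under its centre, to be left alone.
- glasses_case: dark closed glasses case 60 x 160 x 30 mm; bystander, origin under its centre, to be left alone.
- cream_jar: blue cream jar 60 across, 50 mm high; bystander, origin under its centre, to be left alone.
There are look-alikes about, which are no part of the job. Leave any purple look-alike of the tablet_stand alone.

How it is judged:
On the way, in this order (a step that is already met when the one before it is completed fails the run):
1. the tablet is square to its foot and leans back about 30 degrees (each within 8 degrees) (value of joint swivel between -0.14 and 0.14 rad and value of joint lean between 0.38 and 0.66 rad), for 0.3 s.
2. the scanner is held aimed at the yellow tub's label for 3 s: its reading point within 20 mm of the label's middle, its beam within 15 degrees of square to the label (distance between scanner_spot and yellow_label below 0.02 m and angle between the z axis of scanner_window and the z axis of yellow_label, either way round below 0.262 rad), for 3 s.
3. the scanner is held aimed at the green tub's label for 3 s: its reading point within 20 mm of the label's middle, its beam within 15 degrees of square to the label (distance between scanner_spot and green_label below 0.02 m and angle between the z axis of scanner_window and the z axis of green_label, either way round below 0.262 rad), for 3 s.
4. the scanner is held aimed at the blue tub's label for 3 s: its reading point within 20 mm of the label's middle, its beam within 15 degrees of square to the label (distance between scanner_spot and blue_label below 0.02 m and angle between the z axis of scanner_window and the z axis of blue_label, either way round below 0.262 rad), for 3 s.
5. the scanner is held aimed at the red tub's label for 3 s: its reading point within 20 mm of the label's middle, its beam within 15 degrees of square to the label (distance between scanner_spot and red_label below 0.02 m and angle between the z axis of scanner_window and the z axis of red_label, either way round below 0.262 rad), for 3 s.
At the end, for the whole second after the job is handed in: The scanner hangs at rest by its ring on the peg (ring centre within 13 mm sideways, 30 mm along and 20 mm below of peg_mid), released; the tablet is within 0.12 rad of upright and 0.14 rad of square; every tub stands upright within 80 mm of its start (value of joint swivel between -0.14 and 0.14 rad and value of joint lean below 0.12 rad and x of scanner_eye in the frame of peg_mid between -0.013 and 0.013 m and y of scanner_eye in the frame of peg_mid between -0.03 and 0.03 m and z of scanner_eye in the frame of peg_mid between -0.02 and 0.013 m and linear speed of scanner below 0.03 m/s and contact force between scanner and peg_stand above 0.5 N and angle between each of tub_yellow, tub_green, tub_blue, tub_red's own z axis and vertical below 0.15 rad and distance of each of tub_yellow, tub_green, tub_blue, tub_red from where it was at the start of the episode below 0.08 m); the robot touches nothing.
It fails at once if a bystander is moved by more than 30 mm (distance of any of organizer, bottle, cup, tweezers, glasses_case, cream_jar from where it was at the start of the episode above 0.03 m).
It fails at once if a tub is tipped (angle between any of tub_yellow, tub_green, tub_blue, tub_red's own z axis and vertical above 0.6 rad).
Of tub_yellow, tub_green, tub_blue, tub_red only 2 to 4 are there at a start; the rules pass over those that are not, and their reading is None.
At some moment in a run one of tub_yellow, tub_green, tub_blue, tub_red may be knocked a few centimetres aside while the robot is not near it.
It also fails if it takes over 200 s, if anything falls off the work surface, if the arm or the gripper's body presses on something with over 40 N, if the wrist force passes 120 N, or if a joint passes its speed limit or range.

## Working session

There is one attempt and no reset: what is moved stays moved. The work goes in short steps, Python scripts to look and compute and a tool call to move; the robot and the scene stay as the last step left them, time stands still between calls to the robot, and variables do not carry over. Pictures are saved under pics/ and viewed, at most 14 in all, crops included, and the job is handed in when it is done.

Besides the shell and the picture viewer there is one more tool, called by a JSON object that holds its "name" and its "arguments". carry_out: Moves the arm, as the interface text tells. Its arguments: {"type":"object","properties":{"motion":{"type":"array"},"hand":{"type":"number"},"grip_force":{"type":"number"}},"required":["motion"]}

```bash
mkdir -p pics; cat > h.py <<'E'
from workcell import *
import numpy as np, cv2
from scipy.spatial.transform import Rotation as R
def save(c,n): cv2.imwrite('pics/'+n, c['img'][:,:,::-1])
def ray(c,u,v):
    K=np.array([[c['fx'],0,c['cx']],[0,c['fy'],c['cy']],[0,0,1.]])
    p=cv2.undistortPoints(np.array([[[u,v]]],float),K,np.array([c['k1'],0,0,0,0]) ).ravel()
    # note: k1 model matches OpenCV radial
    E=np.array(c['extrinsics']); d=E[:3,:3]@np.array([p[0],-p[1],-1]); return E[:3,3],d/np.linalg.norm(d)
def onz(c,u,v,z):
    o,d=ray(c,u,v); return o+d*(z-o[2])/d[2]
def tri(c1,p1,c2,p2):
    o1,d1=ray(c1,*p1); o2,d2=ray(c2,*p2)
    t=np.linalg.lstsq(np.c_[d1,-d2],o2-o1,rcond=None)[0]
    a=o1+t[0]*d1;b=o2+t[1]*d2; return (a+b)/2,np.linalg.norm(a-b)
def proj(c,P):
    E=np.array(c['extrinsics']); q=E[:3,:3].T@(np.array(P)-E[:3,3]); x,y=q[0]/-q[2],-q[1]/-q[2]
    s=1+c['k1']*(x*x+y*y); return np.array([c['fx']*x*s+c['cx'],c['fy']*y*s+c['cy']])
def pose():
    o=get_obs(); return np.array(o['position']),R.from_quat(o['ee_rot']),o
E
python3 - <<'E'
from h import *
for n in('scene','top'):
    c=camera(n); save(c,n+'0.png'); print(n,c['fx'],c['k1'],np.round(c['extrinsics'],3).tolist())
o=get_obs(); print(o)
E
```

```text
scene 454.3627980921378 -0.13823329809464555 [[-0.637, -0.548, 0.543, 1.315], [0.771, -0.456, 0.445, 0.61], [0.004, 0.702, 0.713, 1.145], [0.0, 0.0, 0.0, 1.0]]
top 400.6658094723554 0.011631967725591219 [[-0.025, 0.993, -0.114, 0.408], [-1.0, -0.023, 0.018, -0.01], [0.015, 0.114, 0.993, 1.215], [0.0, 0.0, 0.0, 1.0]]
{'clock': 0.1, 'joint_pos': array([ 1.11442806,  0.33280509, -0.06467749,  1.46085779,  0.02159433,
        1.34988817, -0.08850319]), 'joint_velocities': array([-1.24833060e-03, -1.54306818e-03,  2.17716275e-03, -2.86837842e-03,
        8.67290487e-04,  7.32963468e-05,  8.41199398e-05]), 'tau': array([ 1.46378163e-03, -6.26743197e+01,  4.92002175e-02, -3.92425096e+01,
        1.63254119e-02,  6.97250362e-03, -3.18859691e-05]), 'position': array([ 0.26253051, -0.56682238,  0.23059745]), 'ee_rot': array([ 9.76573188e-01,  2.15184593e-01, -1.64390573e-04, -6.09934465e-04]), 'ft_force': array([ 0.35561895, -0.68716834, -0.43603309]), 'torque': array([ 0.06109804,  0.01821924, -0.03545203]), 'grasp_force': 0.0, 'grip_width': 0.9987151208159737}
```

View pics/scene0.png

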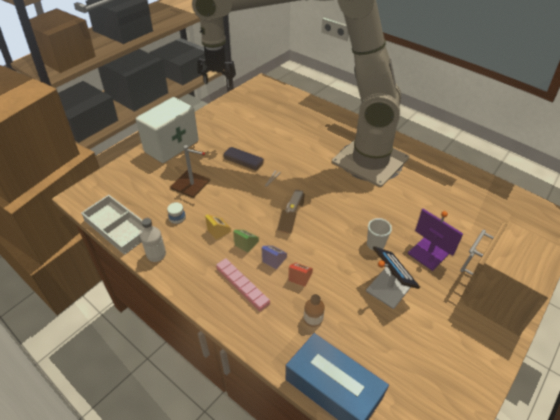

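View pics/top0.png

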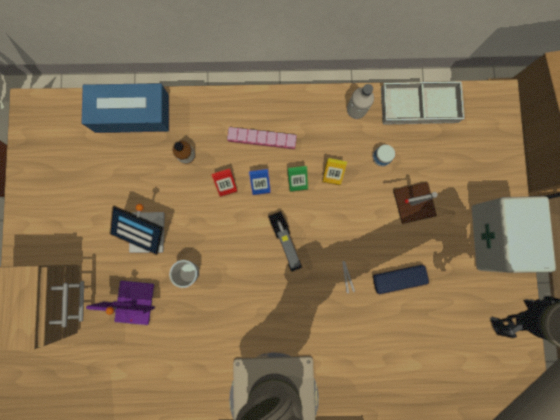

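The black tablet's knob is at top (139,208) and scene (381,263). The only look-alike is the purple stand's ball at top (109,310) and scene (444,214), so I choose the black tablet's. All four tubs are there: yellow (335,171), green (298,179), blue (260,182) and red (225,182) in top. The scanner is at (285,240) and the peg stand at (415,202). I'll check the choice in one close composite.

```bash
python3 - <<'E'
from h import *
t=camera('top');s=camera('scene')
np.save('/tmp/x.npy',0)
def cr(c,u,v,w,h): return cv2.resize(c['img'][v:v+h,u:u+w,::-1],(400,300),interpolation=cv2.INTER_CUBIC)
m=np.vstack([np.hstack([cr(t,90,190,100,75),cr(s,350,230,100,75)]),np.hstack([cr(t,240,200,100,75),cr(t,380,165,100,75)])])
cv2.imwrite('pics/m1.png',m)
E
```

```text
(no output)
```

View pics/m1.png

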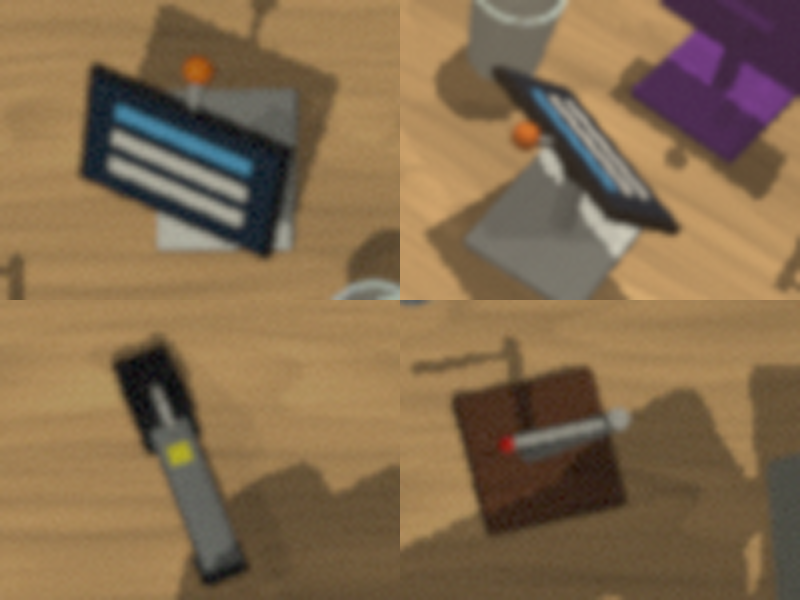

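The crop confirms the choice: black tablet, aluminium foot, screen towards the robot (-x), leaning far back and swivelled. The scanner's nose points up-left in the top view, and the peg's red ball end is at about (507,445) in the crop. Now I'll measure.

```bash
cat >> h.py <<'E'
HUE=dict(yellow=(20,33,120),green=(45,85,90),blue=(105,128,90),red=(172,6,130))
def mask(c,lo,hi,smin,vmin=40):
    H=cv2.cvtColor(c['img'],cv2.COLOR_RGB2HSV); h,s,v=[H[...,i].astype(int) for i in range(3)]
    m=((h>=lo)&(h<=hi)) if lo<=hi else ((h>=lo)|(h<=hi))
    return (m&(s>=smin)&(v>=vmin)).astype(np.uint8)
def blobs(m,amin=8):
    n,l,st,ce=cv2.connectedComponentsWithStats(m); return [(tuple(np.round(ce[i],1)),int(st[i][4]),(l==i).astype(np.uint8)) for i in range(1,n) if st[i][4]>=amin]
E
python3 - <<'E'
from h import *
t=camera('top');s=camera('scene')
win={'top':(205,150,350,205),'scene':(195,205,325,290)}
for n,c in(('top',t),('scene',s)):
    for k,(lo,hi,sm) in HUE.items():
        u0,v0,u1,v1=win[n]; m=mask(c,lo,hi,sm); z=np.zeros_like(m); z[v0:v1,u0:u1]=1
        print(n,k,[(b[0],b[1],np.round(cv2.minAreaRect(cv2.findNonZero(b[2])),1).tolist() if 0 else [np.round(x,1) for x in cv2.minAreaRect(cv2.findNonZero(b[2]))]) for b in blobs(m*z,20)])
    print(n,'orange',[(b[0],b[1]) for b in blobs(mask(c,4,14,200,150),8)])
    print(n,'redball',[(b[0],b[1]) for b in blobs(mask(c,174,5,150,100),3)])
    g=cv2.cvtColor(c['img'],cv2.COLOR_RGB2HSV)
E
```

```text
top yellow [((np.float64(334.3), np.float64(169.7)), 385, [array([334.4, 170.9]), array([21.7, 26.1]), np.float64(12.5)])]
top green [((np.float64(297.3), np.float64(176.7)), 261, [array([297.4, 178. ]), array([23.7, 18.6]), np.float64(86.2)])]
top blue [((np.float64(259.6), np.float64(179.9)), 240, [array([259.5, 181.4]), array([23.1, 17.7]), np.float64(82.9)])]
top red [((np.float64(224.2), np.float64(180.8)), 284, [array([224.4, 182.1]), array([24.3, 19.6]), np.float64(71.6)])]
top orange [((np.float64(138.9), np.float64(206.8)), 17), ((np.float64(109.4), np.float64(310.6)), 12)]
top redball [((np.float64(224.2), np.float64(180.4)), 254), ((np.float64(406.1), np.float64(200.6)), 11)]
scene yellow [((np.float64(214.0), np.float64(221.8)), 147, [array([215.9, 223.1]), array([26.1, 11.4]), np.float64(21.0)])]
scene green [((np.float64(242.2), np.float64(234.1)), 41, [array([241.5, 234. ]), array([14.3,  3.1]), np.float64(26.6)])]
scene blue []
scene red [((np.float64(298.0), np.float64(268.4)), 58, [array([298. , 268.4]), array([16.8,  3.2]), np.float64(18.4)])]
scene orange []
scene redball [((np.float64(297.6), np.float64(268.1)), 30)]
```

```bash
python3 - <<'E'
from h import *
t=camera('top');s=camera('scene')
a=cv2.resize(t['img'][150:205,207:357,::-1],(800,293),interpolation=cv2.INTER_CUBIC)
b=cv2.resize(s['img'][180:280,270:320,::-1],(150,300)); 
b=cv2.resize(s['img'][182:232,275:315,::-1],(240,300),interpolation=cv2.INTER_CUBIC)
d=cv2.resize(s['img'][142:197,165:220,::-1],(300,300),interpolation=cv2.INTER_CUBIC)
e=cv2.resize(s['img'][245:305,360:412,::-1],(260,300),interpolation=cv2.INTER_CUBIC)
cv2.imwrite('pics/m2.png',np.vstack([a,np.hstack([b,d,e])]))
for nm,pt,ps in (('knob',(138.9,206.8),(381.3,263.2)),('pegball',(406.5,201),(213,154))):
    print(nm,tri(t,pt,s,ps))
E
```

```text
knob (array([0.54666997, 0.34369164, 0.1555181 ]), np.float64(0.001460060451648789))
pegball (array([ 0.53309341, -0.34505625,  0.18270657]), np.float64(0.031035951364168184))
```

View pics/m2.png

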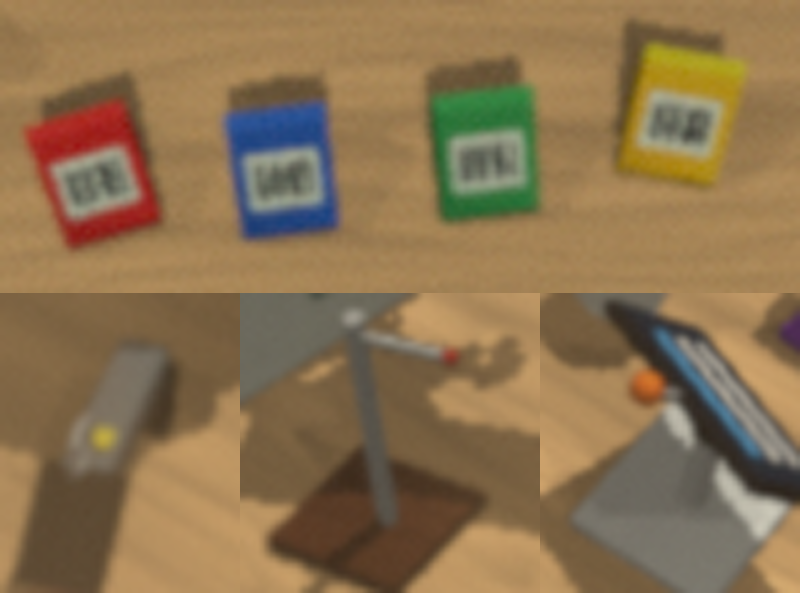

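The lower row shows the scanner's yellow mark, the peg's red ball at scene (203.7,153.4) and the tablet foot's corner at scene (366.6,290.4). The upper row gives the edges of the four tubs and their labels.

```bash
python3 - <<'E'
from h import *
t=camera('top');s=camera('scene')
A=lambda p:(207+p[0]/5.333,150+p[1]/5.333)
T={'red':((97,183),(27,128),(122,98),(72,245),(160,222)),'blue':((284,180),(228,113),(326,102),(245,238),(338,230)),'green':((487,160),(432,97),(535,88),(443,220),(540,210)),'yellow':((682,124),(645,43),(747,60),(620,170),(712,185))}
for k,(l,a,b,c,d) in T.items():
    L=onz(t,*A(l),.045); ys=[]
    for p,q,z in((a,b,.07),(c,d,.02)):
        v=onz(t,*A(p),z)-onz(t,*A(q),z); ys.append(np.degrees(np.arctan2(-v[0],v[1])))
    print(k,np.round(L,3),np.round(ys,1))
print('knob',tri(t,(138.9,206.8),s,(381.3,263.2)))
print('ball',tri(t,(406.3,200.8),s,(203.7,153.4)))
print('posttop',tri(t,(380+(620-400)/4,165+(418-300)/4),s,(185.5,146.2)), 'postfoot',onz(s,192,184,.012))
pf=[(454,395),(590,368),(625,503),(490,533)]
F=np.array([onz(t,380+(u-400)/4,165+(v-300)/4,.012) for u,v in pf]); print('pegfoot',F.mean(0),[np.degrees(np.arctan2(*(F[j]-F[i])[:2][::-1])) for i,j in((0,1),(1,2),(2,3),(3,0))])
B=[onz(t,u,v,.012) for u,v in((129.25,252.5),(162.75,252.5),(164.25,212))]+[onz(s,366.6,290.4,.012)]
print('tabfoot',np.round(B,4))
print('scanner handle',onz(t,284.75,236.75,.065),onz(t,296,267.5,.065),'ring',onz(t,280,225,.109),'nose',onz(t,274.2,212.5,.03))
E
```

```text
red [0.622 0.129 0.045] [16.7 13.6]
blue [0.621 0.026 0.045] [5.3 3.7]
green [ 0.63  -0.087  0.045] [3.8 4.7]
yellow [ 0.648 -0.197  0.045] [-10.9 -10.7]
knob (array([0.54666997, 0.34369164, 0.1555181 ]), np.float64(0.001460060451648789))
ball (array([ 0.54302467, -0.35999161,  0.17769139]), np.float64(0.00033928775620037155))
posttop (array([ 0.55771438, -0.43570498,  0.18034807]), np.float64(8.836295315260412e-05)) postfoot [ 0.56427665 -0.42749226  0.012     ]
pegfoot [ 0.55929598 -0.44207195  0.012     ] [np.float64(-80.04319084636951), np.float64(-169.3348500945586), np.float64(101.08830518639382), np.float64(11.303275775407432)]
tabfoot [[0.4291 0.4186 0.012 ]
 [0.4266 0.32   0.012 ]
 [0.5475 0.3166 0.012 ]
 [0.553  0.3233 0.012 ]]
scanner handle [ 0.46190149 -0.04204055  0.065     ] [ 0.37384119 -0.07172703  0.065     ] ring [ 0.49262784 -0.02853241  0.109     ] nose [ 0.53630834 -0.01352967  0.03      ]
```

```bash
cat >> h.py <<'E'
def plan(*targets):
    """targets: (x,y,z,yaw_deg of tool x, tool pointing down [, pitch about tool y deg])"""
    p,q,o=pose(); print('t',round(float(o['clock']),2),'p',np.round(p,4),'eul',np.round(q.as_euler('ZYX',degrees=True),2),'F',np.round(o['ft_force'],1),'w',round(float(o['grip_width']),3),'gf',round(float(o['grasp_force']),1))
    for T in targets:
        Q=R.from_euler('z',T[3],degrees=True)*R.from_euler('x',180,degrees=True)
        if len(T)>4: Q=Q*R.from_euler('y',T[4],degrees=True)
        print(T,'->',np.round(q.inv().apply(np.array(T[:3])-p),4),np.round((q.inv()*Q).as_rotvec(degrees=True),1))
E
python3 - <<'E'
from h import *
plan((.263,-.567,.28,24.9),(.40,-.13,.29,5),(.5467,.3437,.28,-10))
E
```

```text
t 0.5 p [ 0.2627 -0.5671  0.2313] eul [ 24.86  -0.   180.  ] F [0.2 0.3 0.2] w 1.004 gf 0.0
(0.263, -0.567, 0.28, 24.9) -> [ 0.0003  0.     -0.0487] [ 0. -0. -0.]
(0.4, -0.13, 0.29, 5) -> [ 0.3083 -0.3389 -0.0587] [ 0.  -0.  19.9]
(0.5467, 0.3437, 0.28, -10) -> [ 0.6405 -0.7071 -0.0487] [-0.  -0.  34.9]
```

{"name": "carry_out", "arguments": {"motion": [{"xyz": [0,0,-0.05],"angular": [0,0,0]},{"xyz": [0.035,-0.032,-0.06],"angular": [0,0,4]},{"xyz": [0.07,-0.064,-0.06],"angular": [0,0,6]},{"xyz": [0.105,-0.096,-0.06],"angular": [0,0,8]},{"xyz": [0.14,-0.128,-0.06],"angular": [0,0,10]},{"xyz": [0.175,-0.16,-0.06],"angular": [0,0,12]},{"xyz": [0.21,-0.192,-0.06],"angular": [0,0,14]},{"xyz": [0.245,-0.224,-0.06],"angular": [0,0,16]},{"xyz": [0.28,-0.256,-0.06],"angular": [0,0,18]},{"xyz": [0.315,-0.288,-0.06],"angular": [0,0,20]},{"xyz": [0.35,-0.32,-0.06],"angular": [0,0,22]},{"xyz": [0.355,-0.32,-0.06],"angular": [0,0,22]}]}}

```text
clock: 1.7
position: [0.4521, -0.1213, 0.2919]
ee_rot: [1.0, 0.029, 0.001, -0.0]
ft_force: [-0.2, 0.3, -0.2]
grip_width: 0.999
grasp_force: 0.0
```

```bash
python3 - <<'E'
from h import *
plan((.5467,.3437,.24,-10),(.5467,.3437,.1405,-10))
E
```

```text
t 1.7 p [ 0.4521 -0.1213  0.2919] eul [ 3.3000e+00 -1.0000e-01 -1.7997e+02] F [-0.2  0.3 -0.2] w 0.999 gf 0.0
(0.5467, 0.3437, 0.24, -10) -> [ 0.1211 -0.4587  0.0524] [-0.  -0.1 13.3]
(0.5467, 0.3437, 0.1405, -10) -> [ 0.1209 -0.4587  0.1519] [-0.  -0.1 13.3]
```

{"name": "carry_out", "arguments": {"motion": [{"xyz": [0.012,-0.046,0],"angular": [0,0,3]},{"xyz": [0.024,-0.092,0],"angular": [0,0,6]},{"xyz": [0.036,-0.138,0],"angular": [0,0,9]},{"xyz": [0.048,-0.184,0],"angular": [0,0,12]},{"xyz": [0.06,-0.23,0],"angular": [0,0,13.3]},{"xyz": [0.072,-0.276,0.005],"angular": [0,0,13.3]},{"xyz": [0.084,-0.322,0.01],"angular": [0,0,13.3]},{"xyz": [0.096,-0.368,0.02],"angular": [0,0,13.3]},{"xyz": [0.108,-0.412,0.035],"angular": [0,0,13.3]},{"xyz": [0.121,-0.459,0.052],"angular": [0,0,13.3]},{"xyz": [0.121,-0.459,0.052],"angular": [0,0,13.3]},{"xyz": [0.121,-0.459,0.052],"angular": [0,0,13.3]}]}}

```text
clock: 2.9
position: [0.5478, 0.3379, 0.2381]
ee_rot: [0.996, -0.09, -0.001, 0.0]
ft_force: [0.4, -1.0, 1.0]
grip_width: 1.001
grasp_force: 0.0
```

```bash
python3 - <<'E'
from h import *
plan((.5467,.3437,.1405,-10))
t=camera('top');s=camera('scene')
a=cv2.resize(t['img'][180:255,90:190,::-1],(400,300),interpolation=cv2.INTER_CUBIC)
b=cv2.resize(s['img'][200:305,330:470,::-1],(400,300),interpolation=cv2.INTER_CUBIC)
cv2.imwrite('pics/m3.png',np.hstack([a,b]))
E
```

```text
t 2.9 p [0.5478 0.3379 0.2381] eul [-1.0300e+01  1.1000e-01  1.7996e+02] F [ 0.4 -1.   1. ] w 1.001 gf 0.0
(0.5467, 0.3437, 0.1405, -10) -> [-0.0019 -0.0055  0.0976] [ 0.   0.1 -0.3]
```

View pics/m3.png

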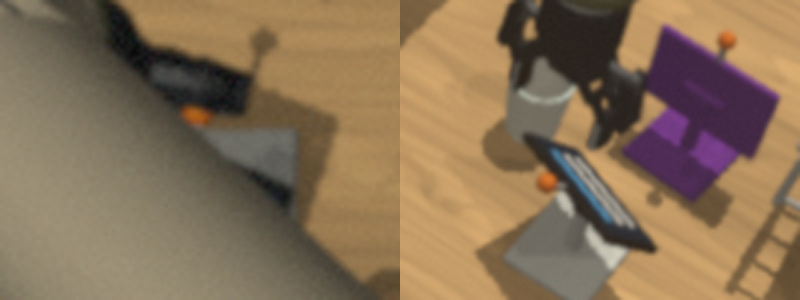

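The ball is still free under the open fingers: top crop (197,116), scene crop (547,182). I'll go down.

{"name": "carry_out", "arguments": {"motion": [{"xyz": [0,-0.002,0.02],"angular": [0,0,0]},{"xyz": [0,-0.002,0.04],"angular": [0,0,0]},{"xyz": [0,-0.002,0.055],"angular": [0,0,0]},{"xyz": [0,-0.002,0.07],"angular": [0,0,0]},{"xyz": [0,-0.002,0.08],"angular": [0,0,0]},{"xyz": [0,-0.002,0.08],"angular": [0,0,0]},{"xyz": [0,-0.002,0.08],"angular": [0,0,0]}]}}

```text
clock: 3.7
position: [0.5489, 0.339, 0.1598]
ee_rot: [0.996, -0.091, 0.0, -0.0]
ft_force: [0.5, 0.8, 0.4]
grip_width: 0.998
grasp_force: 0.0
```

```bash
python3 - <<'E'
from h import *
plan((.5467,.3437,.1405,-10))
E
```

```text
t 3.7 p [0.5489 0.339  0.1598] eul [-1.0450e+01 -3.0000e-02 -1.7998e+02] F [0.5 0.8 0.4] w 0.998 gf 0.0
(0.5467, 0.3437, 0.1405, -10) -> [-0.003  -0.0042  0.0193] [-0.  -0.  -0.4]
```

{"name": "carry_out", "arguments": {"motion": [{"xyz": [-0.0015,-0.002,0.008],"angular": [0,0,0]},{"xyz": [-0.003,-0.004,0.016],"angular": [0,0,0]},{"xyz": [-0.003,-0.004,0.019],"angular": [0,0,0]},{"xyz": [-0.003,-0.004,0.019],"angular": [0,0,0]},{"xyz": [-0.003,-0.004,0.019],"angular": [0,0,0]}]}}

```text
clock: 4.2
position: [0.5465, 0.3434, 0.1404]
ee_rot: [0.996, -0.091, 0.0, 0.0]
ft_force: [0.5, 0.5, -0.6]
grip_width: 1.001
grasp_force: 0.0
```

{"name": "carry_out", "arguments": {"motion": [{"xyz": [0,0,0],"angular": [0,0,0]},{"xyz": [0,0,0],"angular": [0,0,0]},{"xyz": [0,0,0],"angular": [0,0,0]},{"xyz": [0,0,0],"angular": [0,0,0]},{"xyz": [0,0,0],"angular": [0,0,0]},{"xyz": [0,0,0],"angular": [0,0,0]},{"xyz": [0,0,0],"angular": [0,0,0]},{"xyz": [0,0,0],"angular": [0,0,0]},{"xyz": [0,0,0],"angular": [0,0,0]},{"xyz": [0,0,0],"angular": [0,0,0]},{"xyz": [0,0,0],"angular": [0,0,0]},{"xyz": [0,0,0],"angular": [0,0,0]}], "hand": 0, "grip_force": 30}}

```text
clock: 5.4
position: [0.5466, 0.3432, 0.1404]
ee_rot: [0.996, -0.091, 0.0, 0.0]
ft_force: [0.8, -2.7, 2.9]
grip_width: 0.206
grasp_force: 29.3
```

```bash
python3 - <<'E'
from h import *
plan((.530,.367,.1565,-10))
E
```

```text
t 5.4 p [0.5466 0.3432 0.1404] eul [-1.0450e+01 -2.0000e-02  1.7999e+02] F [ 0.8 -2.7  2.9] w 0.206 gf 29.3
(0.53, 0.367, 0.1565, -10) -> [-0.0206 -0.0203 -0.0161] [ 0.  -0.  -0.5]
```

{"name": "carry_out", "arguments": {"motion": [{"xyz": [-0.0024,-0.0036,-0.0022],"angular": [0,0,0]},{"xyz": [-0.0048,-0.0072,-0.0043],"angular": [0,0,0]},{"xyz": [-0.007,-0.0097,-0.0065],"angular": [0,0,0]},{"xyz": [-0.0093,-0.0122,-0.0086],"angular": [0,0,0]},{"xyz": [-0.012,-0.0143,-0.0106],"angular": [0,0,0]},{"xyz": [-0.0145,-0.0164,-0.0125],"angular": [0,0,0]},{"xyz": [-0.0175,-0.0182,-0.0143],"angular": [0,0,0]},{"xyz": [-0.0205,-0.02,-0.016],"angular": [0,0,0]},{"xyz": [-0.0205,-0.02,-0.016],"angular": [0,0,0]},{"xyz": [-0.0205,-0.02,-0.016],"angular": [0,0,0]},{"xyz": [-0.0205,-0.02,-0.016],"angular": [0,0,0]},{"xyz": [-0.0205,-0.02,-0.016],"angular": [0,0,0]}]}}

```text
clock: 6.6
position: [0.5306, 0.3664, 0.1567]
ee_rot: [0.996, -0.091, 0.001, 0.0]
ft_force: [2.2, -4.0, 5.2]
grip_width: 0.205
grasp_force: 30.0
```

```bash
python3 - <<'E'
from h import *
plan((.530,.367,.1565,-10))
t=camera('top');s=camera('scene')
a=cv2.resize(t['img'][180:255,90:190,::-1],(400,300),interpolation=cv2.INTER_CUBIC)
b=cv2.resize(s['img'][225:300,340:440,::-1],(400,300),interpolation=cv2.INTER_CUBIC)
cv2.imwrite('pics/m4.png',np.hstack([a,b]))
E
```

```text
t 6.6 p [0.5306 0.3664 0.1567] eul [-1.048e+01 -7.000e-02 -1.800e+02] F [ 2.2 -4.   5.2] w 0.205 gf 30.0
(0.53, 0.367, 0.1565, -10) -> [-0.0007 -0.0005  0.0002] [-0.  -0.1 -0.5]
```

View pics/m4.png

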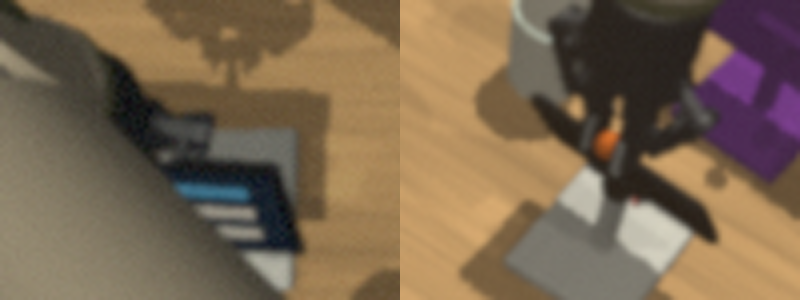

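The tablet now looks nearly square and less leaned; the knob is held at scene crop (608,145). I'll release, rise clear and measure.

{"name": "carry_out", "arguments": {"motion": [{"xyz": [0,0,0],"angular": [0,0,0]},{"xyz": [0,0,0],"angular": [0,0,0]},{"xyz": [0,0,0],"angular": [0,0,0]},{"xyz": [0,0,0],"angular": [0,0,0]},{"xyz": [0,0,0],"angular": [0,0,0]},{"xyz": [0,0,0],"angular": [0,0,0]},{"xyz": [0,0,-0.02],"angular": [0,0,0]},{"xyz": [0,0,-0.05],"angular": [0,0,0]},{"xyz": [0,0,-0.09],"angular": [0,0,0]},{"xyz": [0,0,-0.13],"angular": [0,0,0]},{"xyz": [0,0,-0.13],"angular": [0,0,0]}], "hand": 1}}

```text
clock: 7.8
position: [0.5312, 0.3684, 0.2927]
ee_rot: [0.996, -0.091, 0.003, -0.003]
ft_force: [0.1, 0.5, -0.6]
grip_width: 1.001
grasp_force: 0.0
```

{"name": "carry_out", "arguments": {"motion": [{"xyz": [-0.02,0.04,0],"angular": [0,0,-2]},{"xyz": [-0.04,0.08,0],"angular": [0,0,-4]},{"xyz": [-0.05,0.12,0],"angular": [0,0,-6]},{"xyz": [-0.06,0.16,0],"angular": [0,0,-8]},{"xyz": [-0.065,0.2,0],"angular": [0,0,-10]},{"xyz": [-0.07,0.24,0],"angular": [0,0,-12]},{"xyz": [-0.07,0.27,0],"angular": [0,0,-14]},{"xyz": [-0.07,0.27,0],"angular": [0,0,-14]}]}}

```text
clock: 8.6
position: [0.4119, 0.11, 0.2863]
ee_rot: [1.0, 0.029, 0.0, 0.001]
ft_force: [-0.6, -0.0, 0.2]
grip_width: 0.998
grasp_force: 0.0
```

```bash
python3 - <<'E'
from h import *
plan((.4235,-.0535,.15,19.3))
t=camera('top');s=camera('scene')
a=cv2.resize(t['img'][180:255,90:190,::-1],(400,300),interpolation=cv2.INTER_CUBIC)
b=cv2.resize(s['img'][225:300,340:440,::-1],(400,300),interpolation=cv2.INTER_CUBIC)
cv2.imwrite('pics/m5.png',np.hstack([a,b]))
for n,c in(('t',t),('s',s)): print(n,[(b[0],b[1]) for b in blobs(mask(c,3,16,170,110),8)])
E
```

```text
t 8.6 p [0.4119 0.11   0.2863] eul [ 3.2900e+00 -4.0000e-02  1.7992e+02] F [-0.6 -0.   0.2] w 0.998 gf 0.0
(0.4235, -0.0535, 0.15, 19.3) -> [0.0021 0.1637 0.1366] [  0.1  -0.  -16. ]
t [((np.float64(127.8), np.float64(211.8)), 43), ((np.float64(109.2), np.float64(310.6)), 37)]
s [((np.float64(444.0), np.float64(213.5)), 22), ((np.float64(391.6), np.float64(260.7)), 32)]
```

View pics/m5.png

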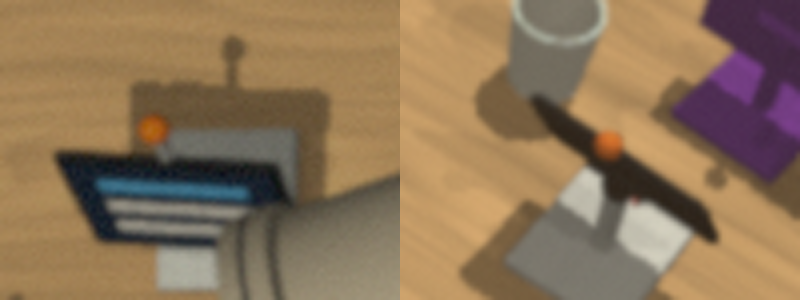

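```bash
python3 - <<'E'
from h import *
t=camera('top');s=camera('scene')
k,e=tri(t,(127.8,211.8),s,(391.8,260.7)); r=k-[.489,.368,.1]
print(k,e,r,np.linalg.norm(r),'lean',np.arccos(r[2]/np.linalg.norm(r)), np.arctan2(np.hypot(r[0],r[1]),r[2]),'az',np.degrees(np.arctan2(r[1],r[0])))
a,b=onz(t,105,218.75,.145),onz(t,160,222,.145); print(a,b,np.degrees(np.arctan2(-(a-b)[0],(a-b)[1])))
# foot corners again
print(onz(t,90+158/4,180+290/4,.012),onz(t,90+298/4,180+128/4,.012),onz(s,340+105/4,225+262/4,.012),onz(s,340+290/4,225+233/4,.012))
E
```

```text
[0.53248787 0.36640746 0.17105424] 0.0026218187978587545 [ 0.04348787 -0.00159254  0.07105424] 0.08332128102621471 lean 0.5495221202580144 0.5495221202580143 az -2.0972595883967267
[0.51770626 0.43669206 0.145     ] [0.50555531 0.29148766 0.145     ] -4.7834632902262495
[0.42907347 0.41788049 0.012     ] [0.54746995 0.31582633 0.012     ] [0.55398325 0.32266663 0.012     ] [0.44161554 0.41975345 0.012     ]
```

```bash
python3 - <<'E'
from h import *
t=camera('top');s=camera('scene')
a=cv2.resize(t['img'][200:275,255:315,::-1],(480,600),interpolation=cv2.INTER_CUBIC)
b=cv2.resize(s['img'][185:235,273:313,::-1],(320,400),interpolation=cv2.INTER_CUBIC)
m=np.zeros((600,800,3),np.uint8); m[:,:480]=a; m[:400,480:]=b
cv2.imwrite('pics/m6.png',m)
E
```

```text
(no output)
```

View pics/m6.png

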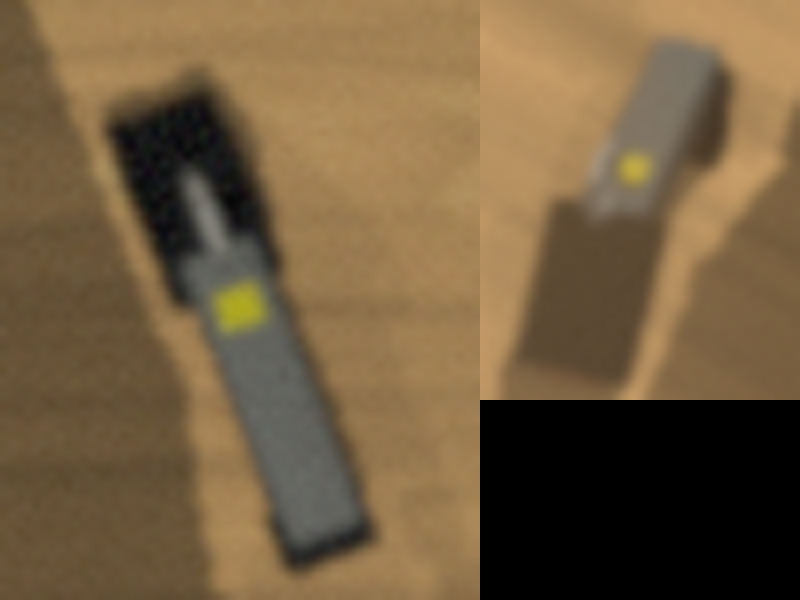

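The top crop shows the ring bar's centre at (204,212), the handle's rear top edge at (325,532), its front end at (228,255) and the nose edge at (160,95).

```bash
python3 - <<'E'
from h import *
t=camera('top')
f=lambda u,v,z: onz(t,255+u/8,200+v/8,z)
ring=f(204,212,.1); rear=f(325,530,.065); foot=f(335,562,.02); fr=f(228,255,.065); nose=f(160,95,.03); y=f(240,305,.065)
d=fr-rear; print(ring,rear,foot,fr,nose,y,'yaw',np.degrees(np.arctan2(d[1],d[0])))
yaw=np.radians(19); u=np.array([np.cos(yaw),np.sin(yaw),0]); v=np.array([-u[1],u[0],0])
for n,p in dict(ring=ring,rear=rear,foot=foot,fr=fr,nose=nose,y=y).items(): print(n,'along',round(p@u,4),'lat',round(p@v,4))
E
```

```text
[ 0.48909079 -0.02997141  0.1       ] [ 0.37738541 -0.07076439  0.065     ] [ 0.36439442 -0.07648368  0.02      ] [ 0.47596445 -0.03881936  0.065     ] [ 0.5381223  -0.01595222  0.03      ] [ 0.45794913 -0.04265351  0.065     ] yaw 17.955176032097686
ring along 0.4527 lat -0.1876
rear along 0.3338 lat -0.1898
foot along 0.3196 lat -0.191
fr along 0.4374 lat -0.1917
nose along 0.5036 lat -0.1903
y along 0.4191 lat -0.1894
```

{"name": "carry_out", "arguments": {"motion": [{"xyz": [0,0.04,0.03],"angular": [0,0,-4]},{"xyz": [0,0.08,0.06],"angular": [0,0,-8]},{"xyz": [0,0.12,0.1],"angular": [0,0,-12]},{"xyz": [0.0005,0.15,0.136],"angular": [0,0,-15.4]},{"xyz": [0.0005,0.1655,0.136],"angular": [0,0,-15.4]},{"xyz": [0.0005,0.1655,0.136],"angular": [0,0,-15.4]},{"xyz": [0.0005,0.1655,0.136],"angular": [0,0,-15.4]},{"xyz": [0.0005,0.1655,0.136],"angular": [0,0,-15.4]}]}}

```text
clock: 9.75
position: [0.4235, -0.05, 0.1509]
ee_rot: [0.986, 0.166, 0.001, 0.0]
ft_force: [-0.7, -0.1, 1.2]
grip_width: 1.005
grasp_force: 0.0
```

```bash
python3 - <<'E'
from h import *
plan((.4221,-.0556,.033,18.7))
E
```

```text
t 9.75 p [ 0.4235 -0.05    0.1509] eul [ 1.9050e+01 -7.0000e-02  1.7998e+02] F [-0.7 -0.1  1.2] w 1.005 gf 0.0
(0.4221, -0.0556, 0.033, 18.7) -> [-0.0033  0.0048  0.1179] [ 0.  -0.1  0.4]
```

{"name": "carry_out", "arguments": {"motion": [{"xyz": [-0.003,0.005,0.02],"angular": [0,0,0]},{"xyz": [-0.003,0.005,0.04],"angular": [0,0,0]},{"xyz": [-0.003,0.005,0.055],"angular": [0,0,0]},{"xyz": [-0.003,0.005,0.07],"angular": [0,0,0]},{"xyz": [-0.003,0.005,0.07],"angular": [0,0,0]},{"xyz": [-0.003,0.005,0.07],"angular": [0,0,0]}]}}

```text
clock: 10.35
position: [0.4221, -0.0562, 0.081]
ee_rot: [0.986, 0.165, 0.0, 0.0]
ft_force: [0.2, 1.8, -0.2]
grip_width: 1.0
grasp_force: 0.0
```

```bash
python3 - <<'E'
from h import *
plan((.4221,-.0556,.033,18.7))
E
```

```text
t 10.35 p [ 0.4221 -0.0562  0.081 ] eul [ 1.9020e+01 -3.0000e-02  1.7999e+02] F [ 0.2  1.8 -0.2] w 1.0 gf 0.0
(0.4221, -0.0556, 0.033, 18.7) -> [ 0.0001 -0.0006  0.048 ] [ 0.  -0.   0.3]
```

{"name": "carry_out", "arguments": {"motion": [{"xyz": [0,0,0.015],"angular": [0,0,0]},{"xyz": [0,0,0.03],"angular": [0,0,0]},{"xyz": [0,0,0.04],"angular": [0,0,0]},{"xyz": [0,0,0.048],"angular": [0,0,0]},{"xyz": [0,0,0.048],"angular": [0,0,0]},{"xyz": [0,0,0.048],"angular": [0,0,0]}]}}

```text
clock: 10.95
position: [0.422, -0.0569, 0.0327]
ee_rot: [0.986, 0.165, 0.0, 0.0]
ft_force: [0.6, 0.8, 0.3]
grip_width: 1.001
grasp_force: 0.0
```

{"name": "carry_out", "arguments": {"motion": [{"xyz": [0,0,0],"angular": [0,0,0]},{"xyz": [0,0,0],"angular": [0,0,0]},{"xyz": [0,0,0],"angular": [0,0,0]},{"xyz": [0,0,0],"angular": [0,0,0]},{"xyz": [0,0,0],"angular": [0,0,0]},{"xyz": [0,0,0],"angular": [0,0,0]},{"xyz": [0,0,0],"angular": [0,0,0]},{"xyz": [0,0,0],"angular": [0,0,0]},{"xyz": [0,0,0],"angular": [0,0,0]},{"xyz": [0,0,0],"angular": [0,0,0]},{"xyz": [0,0,0],"angular": [0,0,0]},{"xyz": [0,0,0],"angular": [0,0,0]}], "hand": 0, "grip_force": 90}}

```text
clock: 12.15
position: [0.4221, -0.057, 0.0328]
ee_rot: [0.986, 0.165, 0.0, 0.0]
ft_force: [-1.1, 0.0, 6.3]
grip_width: 0.341
grasp_force: 88.1
```

{"name": "carry_out", "arguments": {"motion": [{"xyz": [0,0,-0.015],"angular": [0,0,0]},{"xyz": [0,0,-0.03],"angular": [0,0,0]},{"xyz": [0,0,-0.05],"angular": [0,0,0]},{"xyz": [0,0,-0.075],"angular": [0,0,0]},{"xyz": [0,0,-0.1],"angular": [0,0,0]},{"xyz": [0,0,-0.12],"angular": [0,0,0]},{"xyz": [0,0,-0.13],"angular": [0,0,0]},{"xyz": [0,0,-0.13],"angular": [0,0,0]},{"xyz": [0,0,-0.13],"angular": [0,0,0]}]}}

```text
clock: 13.05
position: [0.4212, -0.057, 0.1613]
ee_rot: [0.986, 0.165, -0.001, -0.0]
ft_force: [-0.7, 0.5, -1.8]
grip_width: 0.338
grasp_force: 88.3
```

```bash
python3 - <<'E'
from h import *
plan((.4221,-.0556,.16,18.7))
t=camera('top');s=camera('scene')
a=cv2.resize(t['img'][135:285,200:400,::-1],(800,600),interpolation=cv2.INTER_CUBIC)[:,:400]
a=cv2.resize(t['img'][150:270,220:350,::-1],(400,369),interpolation=cv2.INTER_CUBIC)
b=cv2.resize(s['img'][130:290,190:330,::-1],(400,457),interpolation=cv2.INTER_CUBIC)
m=np.zeros((457,800,3),np.uint8); m[:369,:400]=a; m[:,400:]=b
cv2.imwrite('pics/m7.png',m)
E
```

```text
t 13.05 p [ 0.4212 -0.057   0.1613] eul [ 1.8950e+01  6.0000e-02 -1.7998e+02] F [-0.7  0.5 -1.8] w 0.338 gf 88.3
(0.4221, -0.0556, 0.16, 18.7) -> [ 0.0013 -0.001   0.0013] [-0.   0.1  0.3]
```

View pics/m7.png

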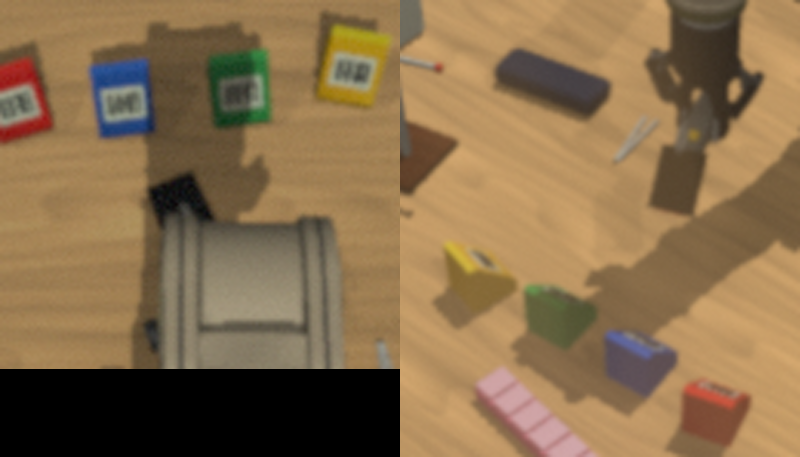

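The scanner is held level. The labels are unmoved: yellow at top (334.7,173.1), green at (298,180). Next, yellow.

```bash
cat >> h.py <<'E'
def tubs():
    t=camera('top');s=camera('scene'); win=((t,(205,140,370,215)),(s,(195,195,335,300)))
    for c,(u0,v0,u1,v1) in win:
        for k,(lo,hi,sm) in HUE.items():
            m=mask(c,lo,hi,sm-25); z=np.zeros_like(m); z[v0:v1,u0:u1]=1; b=blobs(m*z,12); print(k,[(float(x[0][0]),float(x[0][1]),x[1]) for x in b],end=' ')
        print()
E
python3 - <<'E'
from h import *
plan((.4894,-.1667,.1618,-10.8),(.4894,-.1667,.1218,-10.8)); tubs()
E
```

```text
t 13.15 p [ 0.4209 -0.0569  0.1611] eul [ 1.8960e+01  1.1000e-01 -1.7995e+02] F [ 0.4 -0.5 -1.2] w 0.333 gf 88.3
(0.4894, -0.1667, 0.1618, -10.8) -> [ 0.0291  0.1261 -0.0009] [-0.   0.1 29.8]
(0.4894, -0.1667, 0.1218, -10.8) -> [0.0292 0.1261 0.0391] [-0.   0.1 29.8]
yellow [(334.2, 169.8, 403), (297.5, 178.2, 92)] green [(297.5, 177.3, 285)] blue [(259.4, 180.0, 268)] red [(250.9, 142.9, 49), (224.2, 180.8, 303)] 
yellow [(211.3, 221.0, 118), (224.2, 224.4, 31), (244.8, 241.0, 317)] green [] blue [(269.8, 250.3, 50)] red [(298.0, 268.3, 59)]
```

{"name": "carry_out", "arguments": {"motion": [{"xyz": [0.003,0.014,0],"angular": [0,0,3.3]},{"xyz": [0.0065,0.028,0],"angular": [0,0,6.6]},{"xyz": [0.01,0.042,0],"angular": [0,0,9.9]},{"xyz": [0.013,0.056,0],"angular": [0,0,13.2]},{"xyz": [0.016,0.07,0],"angular": [0,0,16.5]},{"xyz": [0.0195,0.084,0],"angular": [0,0,19.8]},{"xyz": [0.0225,0.098,0],"angular": [0,0,23.1]},{"xyz": [0.026,0.112,0.005],"angular": [0,0,26.4]},{"xyz": [0.029,0.126,0.015],"angular": [0,0,29.8]},{"xyz": [0.029,0.126,0.03],"angular": [0,0,29.8]},{"xyz": [0.029,0.126,0.039],"angular": [0,0,29.8]},{"xyz": [0.029,0.126,0.039],"angular": [0,0,29.8]}]}}

```text
clock: 14.45
position: [0.4889, -0.1662, 0.1216]
ee_rot: [0.996, -0.094, -0.002, -0.0]
ft_force: [0.1, 0.5, -1.9]
grip_width: 0.341
grasp_force: 88.4
```

```bash
python3 - <<'E'
from h import *
plan((.4894,-.1667,.1218,-10.8))
t=camera('top');s=camera('scene')
a=cv2.resize(t['img'][140:260,250:380,::-1],(400,369),interpolation=cv2.INTER_CUBIC)
b=cv2.resize(s['img'][150:255,170:270,::-1],(400,420),interpolation=cv2.INTER_CUBIC)
m=np.zeros((420,800,3),np.uint8); m[:369,:400]=a; m[:,400:]=b
cv2.imwrite('pics/m8.png',m)
E
```

```text
t 14.45 p [ 0.4889 -0.1662  0.1216] eul [ -10.81    0.18 -179.98] F [ 0.1  0.5 -1.9] w 0.341 gf 88.4
(0.4894, -0.1667, 0.1218, -10.8) -> [ 0.0005  0.0004 -0.0002] [-0.   0.2 -0. ]
```

View pics/m8.png

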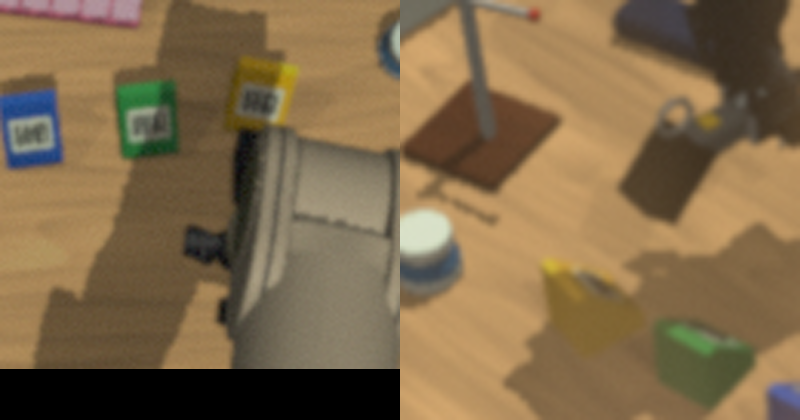

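The scene crop shows the ring centre at (675,117) and the nose's low edge from (622,190) to (668,220). I'll compare these with the prediction.

```bash
python3 - <<'E'
from h import *
s=camera('scene'); p,q,o=pose(); O=p+R.from_euler('z',-10.8,degrees=True).apply([.0355,0,-.0328])
W=lambda v:O+R.from_euler('z',-10.8,degrees=True).apply(v)
print('seen ring',238.75,179.25,'pred',proj(s,W([.033,0,.09])),'per cm x',proj(s,W([.043,0,.09])))
for v in([.0825,.022,0],[.0825,-.022,0]): print(proj(s,W(v)),proj(s,W([.0825,v[1],.02])))
print('seen nose',(170+222/4,150+190/4),(170+268/4,150+220/4)); print('spot',W([.126,0,-.044]))
E
```

```text
seen ring 238.75 179.25 pred [239.22956623 177.249205  ] per cm x [236.6891357  178.57671869]
[232.55572749 207.81949942] [232.12022157 203.47136466]
[224.86054414 200.51762816] [224.36156082 196.17220203]
seen nose (225.5, 197.5) (237.0, 205.0)
spot [ 0.64892708 -0.19677906  0.04703317]
```

Ring and nose agree within about 2 px, so I'll hold for 3.6 s.

{"name": "carry_out", "arguments": {"motion": [{"xyz": [0,0,0],"angular": [0,0,0]},{"xyz": [0,0,0],"angular": [0,0,0]},{"xyz": [0,0,0],"angular": [0,0,0]},{"xyz": [0,0,0],"angular": [0,0,0]},{"xyz": [0,0,0],"angular": [0,0,0]},{"xyz": [0,0,0],"angular": [0,0,0]},{"xyz": [0,0,0],"angular": [0,0,0]},{"xyz": [0,0,0],"angular": [0,0,0]},{"xyz": [0,0,0],"angular": [0,0,0]},{"xyz": [0,0,0],"angular": [0,0,0]},{"xyz": [0,0,0],"angular": [0,0,0]},{"xyz": [0,0,0],"angular": [0,0,0]}]}}

```text
clock: 15.8
position: [0.49, -0.1667, 0.1233]
ee_rot: [0.996, -0.094, 0.0, 0.0]
ft_force: [0.2, -0.2, -1.2]
grip_width: 0.337
grasp_force: 88.4
```

{"name": "carry_out", "arguments": {"motion": [{"xyz": [0,0,0],"angular": [0,0,0]},{"xyz": [0,0,0],"angular": [0,0,0]},{"xyz": [0,0,0],"angular": [0,0,0]},{"xyz": [0,0,0],"angular": [0,0,0]},{"xyz": [0,0,0],"angular": [0,0,0]},{"xyz": [0,0,0],"angular": [0,0,0]},{"xyz": [0,0,0],"angular": [0,0,0]},{"xyz": [0,0,0],"angular": [0,0,0]},{"xyz": [0,0,0],"angular": [0,0,0]},{"xyz": [0,0,0],"angular": [0,0,0]},{"xyz": [0,0,0],"angular": [0,0,0]},{"xyz": [0,0,0],"angular": [0,0,0]}]}}

```text
clock: 17.0
position: [0.49, -0.1667, 0.1233]
ee_rot: [0.996, -0.095, 0.0, 0.0]
ft_force: [0.4, 0.2, -2.1]
grip_width: 0.34
grasp_force: 88.4
```

{"name": "carry_out", "arguments": {"motion": [{"xyz": [0,0,0],"angular": [0,0,0]},{"xyz": [0,0,0],"angular": [0,0,0]},{"xyz": [0,0,0],"angular": [0,0,0]},{"xyz": [0,0,0],"angular": [0,0,0]},{"xyz": [0,0,0],"angular": [0,0,0]},{"xyz": [0,0,0],"angular": [0,0,0]},{"xyz": [0,0,0],"angular": [0,0,0]},{"xyz": [0,0,0],"angular": [0,0,0]},{"xyz": [0,0,0],"angular": [0,0,0]},{"xyz": [0,0,0],"angular": [0,0,0]},{"xyz": [0,0,0],"angular": [0,0,0]},{"xyz": [0,0,0],"angular": [0,0,0]}]}}

```text
clock: 18.2
position: [0.4901, -0.1667, 0.1233]
ee_rot: [0.996, -0.095, 0.0, 0.0]
ft_force: [0.4, 0.7, -1.7]
grip_width: 0.337
grasp_force: 88.4
```

```bash
python3 - <<'E'
from h import *
plan((.469,-.0991,.1218,4.3)); tubs()
E
```

```text
t 18.2 p [ 0.4901 -0.1667  0.1233] eul [-1.085e+01 -1.000e-02  1.800e+02] F [ 0.4  0.7 -1.7] w 0.337 gf 88.4
(0.469, -0.0991, 0.1218, 4.3) -> [-0.0334 -0.0624  0.0015] [  0.   -0.  -15.1]
yellow [(334.1, 168.8, 345), (295.2, 171.1, 54), (308.0, 184.1, 17), (292.8, 191.2, 12)] green [(297.4, 177.0, 295)] blue [(259.5, 180.2, 268)] red [(240.1, 141.6, 19), (259.1, 143.8, 30), (274.9, 145.7, 13), (224.2, 180.9, 300)] 
yellow [(210.6, 221.1, 110), (243.1, 241.5, 247)] green [(243.2, 234.7, 39)] blue [(269.9, 250.4, 49)] red [(298.1, 268.4, 59)]
```

{"name": "carry_out", "arguments": {"motion": [{"xyz": [-0.007,-0.009,-0.01],"angular": [0,0,-2.2]},{"xyz": [-0.012,-0.018,-0.01],"angular": [0,0,-4.4]},{"xyz": [-0.017,-0.027,-0.01],"angular": [0,0,-6.6]},{"xyz": [-0.022,-0.036,-0.01],"angular": [0,0,-8.8]},{"xyz": [-0.027,-0.045,-0.008],"angular": [0,0,-11]},{"xyz": [-0.031,-0.054,-0.004],"angular": [0,0,-13.2]},{"xyz": [-0.033,-0.0625,0.0015],"angular": [0,0,-15.1]},{"xyz": [-0.033,-0.0625,0.0015],"angular": [0,0,-15.1]},{"xyz": [-0.033,-0.0625,0.0015],"angular": [0,0,-15.1]},{"xyz": [-0.033,-0.0625,0.0015],"angular": [0,0,-15.1]},{"xyz": [-0.033,-0.0625,0.0015],"angular": [0,0,-15.1]}]}}

```text
clock: 19.4
position: [0.4695, -0.0996, 0.1219]
ee_rot: [0.999, 0.037, 0.0, 0.0]
ft_force: [0.7, -0.7, -2.6]
grip_width: 0.339
grasp_force: 88.3
```

{"name": "carry_out", "arguments": {"motion": [{"xyz": [0,0,0],"angular": [0,0,0]},{"xyz": [0,0,0],"angular": [0,0,0]},{"xyz": [0,0,0],"angular": [0,0,0]},{"xyz": [0,0,0],"angular": [0,0,0]},{"xyz": [0,0,0],"angular": [0,0,0]},{"xyz": [0,0,0],"angular": [0,0,0]},{"xyz": [0,0,0],"angular": [0,0,0]},{"xyz": [0,0,0],"angular": [0,0,0]},{"xyz": [0,0,0],"angular": [0,0,0]},{"xyz": [0,0,0],"angular": [0,0,0]},{"xyz": [0,0,0],"angular": [0,0,0]},{"xyz": [0,0,0],"angular": [0,0,0]}]}}

```text
clock: 20.6
position: [0.4694, -0.0991, 0.1218]
ee_rot: [0.999, 0.037, 0.0, 0.0]
ft_force: [0.6, -0.1, -1.3]
grip_width: 0.343
grasp_force: 88.3
```

{"name": "carry_out", "arguments": {"motion": [{"xyz": [0,0,0],"angular": [0,0,0]},{"xyz": [0,0,0],"angular": [0,0,0]},{"xyz": [0,0,0],"angular": [0,0,0]},{"xyz": [0,0,0],"angular": [0,0,0]},{"xyz": [0,0,0],"angular": [0,0,0]},{"xyz": [0,0,0],"angular": [0,0,0]},{"xyz": [0,0,0],"angular": [0,0,0]},{"xyz": [0,0,0],"angular": [0,0,0]},{"xyz": [0,0,0],"angular": [0,0,0]},{"xyz": [0,0,0],"angular": [0,0,0]},{"xyz": [0,0,0],"angular": [0,0,0]},{"xyz": [0,0,0],"angular": [0,0,0]}]}}

```text
clock: 21.8
position: [0.4694, -0.0991, 0.1218]
ee_rot: [0.999, 0.037, 0.0, 0.0]
ft_force: [0.5, 0.7, -2.0]
grip_width: 0.339
grasp_force: 88.3
```

{"name": "carry_out", "arguments": {"motion": [{"xyz": [0,0,0],"angular": [0,0,0]},{"xyz": [0,0,0],"angular": [0,0,0]},{"xyz": [0,0,0],"angular": [0,0,0]},{"xyz": [0,0,0],"angular": [0,0,0]},{"xyz": [0,0,0],"angular": [0,0,0]},{"xyz": [0,0,0],"angular": [0,0,0]},{"xyz": [0,0,0],"angular": [0,0,0]},{"xyz": [0,0,0],"angular": [0,0,0]},{"xyz": [0,0,0],"angular": [0,0,0]},{"xyz": [0,0,0],"angular": [0,0,0]},{"xyz": [0,0,0],"angular": [0,0,0]},{"xyz": [0,0,0],"angular": [0,0,0]}]}}

```text
clock: 23.0
position: [0.4694, -0.0991, 0.1218]
ee_rot: [0.999, 0.037, 0.0, 0.0]
ft_force: [0.4, -0.5, -1.5]
grip_width: 0.336
grasp_force: 88.3
```

```bash
python3 - <<'E'
from h import *
plan((.460,.0133,.1218,4.5)); tubs()
E
```

```text
t 23.0 p [ 0.4694 -0.0991  0.1218] eul [  4.25  -0.   180.  ] F [ 0.4 -0.5 -1.5] w 0.336 gf 88.3
(0.46, 0.0133, 0.1218, 4.5) -> [-0.001  -0.1128  0.    ] [ 0.  -0.  -0.2]
yellow [(334.2, 170.0, 396), (306.6, 168.6, 14), (286.8, 175.9, 12), (289.0, 187.8, 15)] green [(297.2, 177.3, 279)] blue [(259.4, 180.2, 271)] red [(242.2, 141.9, 25), (257.2, 143.7, 13), (271.4, 145.3, 23), (224.2, 180.9, 300)] 
yellow [(213.9, 222.3, 166), (244.4, 240.7, 301)] green [] blue [(269.8, 250.3, 52)] red [(298.0, 268.3, 62)]
```

{"name": "carry_out", "arguments": {"motion": [{"xyz": [-0.005,-0.012,-0.01],"angular": [0,0,0]},{"xyz": [-0.005,-0.028,-0.01],"angular": [0,0,0]},{"xyz": [-0.005,-0.044,-0.01],"angular": [0,0,0]},{"xyz": [-0.005,-0.06,-0.01],"angular": [0,0,0]},{"xyz": [-0.005,-0.076,-0.01],"angular": [0,0,0]},{"xyz": [-0.003,-0.092,-0.006],"angular": [0,0,0]},{"xyz": [-0.001,-0.105,-0.003],"angular": [0,0,0]},{"xyz": [-0.001,-0.113,0],"angular": [0,0,0]},{"xyz": [-0.001,-0.113,0],"angular": [0,0,0]},{"xyz": [-0.001,-0.113,0],"angular": [0,0,0]},{"xyz": [-0.001,-0.113,0],"angular": [0,0,0]}]}}

```text
clock: 24.2
position: [0.4601, 0.0128, 0.1221]
ee_rot: [0.999, 0.037, 0.0, 0.0]
ft_force: [-0.2, -1.1, -0.8]
grip_width: 0.339
grasp_force: 88.5
```

{"name": "carry_out", "arguments": {"motion": [{"xyz": [0,0,0],"angular": [0,0,0]},{"xyz": [0,0,0],"angular": [0,0,0]},{"xyz": [0,0,0],"angular": [0,0,0]},{"xyz": [0,0,0],"angular": [0,0,0]},{"xyz": [0,0,0],"angular": [0,0,0]},{"xyz": [0,0,0],"angular": [0,0,0]},{"xyz": [0,0,0],"angular": [0,0,0]},{"xyz": [0,0,0],"angular": [0,0,0]},{"xyz": [0,0,0],"angular": [0,0,0]},{"xyz": [0,0,0],"angular": [0,0,0]},{"xyz": [0,0,0],"angular": [0,0,0]},{"xyz": [0,0,0],"angular": [0,0,0]}]}}

```text
clock: 25.4
position: [0.46, 0.0135, 0.1218]
ee_rot: [0.999, 0.037, 0.0, 0.0]
ft_force: [0.2, 0.1, -1.6]
grip_width: 0.341
grasp_force: 88.5
```

{"name": "carry_out", "arguments": {"motion": [{"xyz": [0,0,0],"angular": [0,0,0]},{"xyz": [0,0,0],"angular": [0,0,0]},{"xyz": [0,0,0],"angular": [0,0,0]},{"xyz": [0,0,0],"angular": [0,0,0]},{"xyz": [0,0,0],"angular": [0,0,0]},{"xyz": [0,0,0],"angular": [0,0,0]},{"xyz": [0,0,0],"angular": [0,0,0]},{"xyz": [0,0,0],"angular": [0,0,0]},{"xyz": [0,0,0],"angular": [0,0,0]},{"xyz": [0,0,0],"angular": [0,0,0]},{"xyz": [0,0,0],"angular": [0,0,0]},{"xyz": [0,0,0],"angular": [0,0,0]}]}}

```text
clock: 26.6
position: [0.46, 0.0135, 0.1218]
ee_rot: [0.999, 0.037, 0.0, 0.0]
ft_force: [0.5, 0.0, -1.2]
grip_width: 0.335
grasp_force: 88.5
```

{"name": "carry_out", "arguments": {"motion": [{"xyz": [0,0,0],"angular": [0,0,0]},{"xyz": [0,0,0],"angular": [0,0,0]},{"xyz": [0,0,0],"angular": [0,0,0]},{"xyz": [0,0,0],"angular": [0,0,0]},{"xyz": [0,0,0],"angular": [0,0,0]},{"xyz": [0,0,0],"angular": [0,0,0]},{"xyz": [0,0,0],"angular": [0,0,0]},{"xyz": [0,0,0],"angular": [0,0,0]},{"xyz": [0,0,0],"angular": [0,0,0]},{"xyz": [0,0,0],"angular": [0,0,0]},{"xyz": [0,0,0],"angular": [0,0,0]},{"xyz": [0,0,0],"angular": [0,0,0]}]}}

```text
clock: 27.8
position: [0.46, 0.0135, 0.1218]
ee_rot: [0.999, 0.037, 0.0, 0.0]
ft_force: [-0.8, 0.2, -1.7]
grip_width: 0.338
grasp_force: 88.5
```

```bash
python3 - <<'E'
from h import *
plan((.466,.0872,.1218,15)); tubs()
E
```

```text
t 27.8 p [0.46   0.0135 0.1218] eul [  4.25  -0.   180.  ] F [-0.8  0.2 -1.7] w 0.338 gf 88.5
(0.466, 0.0872, 0.1218, 15) -> [ 0.0114 -0.0731 -0.    ] [  0.   -0.  -10.7]
yellow [(334.3, 169.7, 405), (303.6, 166.2, 19), (303.8, 187.0, 30)] green [(297.4, 177.0, 293)] blue [(259.5, 180.9, 263)] red [(240.7, 141.7, 18), (265.4, 144.6, 45), (224.1, 180.7, 302)] 
yellow [(298.6, 201.3, 22), (214.3, 222.1, 158), (244.4, 241.4, 309)] green [(242.2, 234.2, 41)] blue [] red [(298.2, 268.3, 65)]
```

Blue and red are unmoved. Next, red.

{"name": "carry_out", "arguments": {"motion": [{"xyz": [-0.004,-0.01,-0.01],"angular": [0,0,-1.5]},{"xyz": [-0.002,-0.021,-0.01],"angular": [0,0,-3]},{"xyz": [0,-0.032,-0.01],"angular": [0,0,-4.5]},{"xyz": [0.002,-0.043,-0.01],"angular": [0,0,-6]},{"xyz": [0.005,-0.054,-0.008],"angular": [0,0,-7.5]},{"xyz": [0.008,-0.065,-0.004],"angular": [0,0,-9]},{"xyz": [0.0115,-0.073,0],"angular": [0,0,-10.7]},{"xyz": [0.0115,-0.073,0],"angular": [0,0,-10.7]},{"xyz": [0.0115,-0.073,0],"angular": [0,0,-10.7]},{"xyz": [0.0115,-0.073,0],"angular": [0,0,-10.7]},{"xyz": [0.0115,-0.073,0],"angular": [0,0,-10.7]}]}}

```text
clock: 29.0
position: [0.4661, 0.0866, 0.1219]
ee_rot: [0.992, 0.13, 0.0, 0.0]
ft_force: [-0.1, -0.7, -2.0]
grip_width: 0.338
grasp_force: 88.4
```

{"name": "carry_out", "arguments": {"motion": [{"xyz": [0,0,0],"angular": [0,0,0]},{"xyz": [0,0,0],"angular": [0,0,0]},{"xyz": [0,0,0],"angular": [0,0,0]},{"xyz": [0,0,0],"angular": [0,0,0]},{"xyz": [0,0,0],"angular": [0,0,0]},{"xyz": [0,0,0],"angular": [0,0,0]},{"xyz": [0,0,0],"angular": [0,0,0]},{"xyz": [0,0,0],"angular": [0,0,0]},{"xyz": [0,0,0],"angular": [0,0,0]},{"xyz": [0,0,0],"angular": [0,0,0]},{"xyz": [0,0,0],"angular": [0,0,0]},{"xyz": [0,0,0],"angular": [0,0,0]}]}}

```text
clock: 30.2
position: [0.4661, 0.0872, 0.1218]
ee_rot: [0.991, 0.13, 0.0, 0.0]
ft_force: [-0.6, -0.0, -1.1]
grip_width: 0.339
grasp_force: 88.4
```

{"name": "carry_out", "arguments": {"motion": [{"xyz": [0,0,0],"angular": [0,0,0]},{"xyz": [0,0,0],"angular": [0,0,0]},{"xyz": [0,0,0],"angular": [0,0,0]},{"xyz": [0,0,0],"angular": [0,0,0]},{"xyz": [0,0,0],"angular": [0,0,0]},{"xyz": [0,0,0],"angular": [0,0,0]},{"xyz": [0,0,0],"angular": [0,0,0]},{"xyz": [0,0,0],"angular": [0,0,0]},{"xyz": [0,0,0],"angular": [0,0,0]},{"xyz": [0,0,0],"angular": [0,0,0]},{"xyz": [0,0,0],"angular": [0,0,0]},{"xyz": [0,0,0],"angular": [0,0,0]}]}}

```text
clock: 31.4
position: [0.4661, 0.0872, 0.1218]
ee_rot: [0.991, 0.13, 0.0, 0.0]
ft_force: [0.2, -0.4, -0.7]
grip_width: 0.34
grasp_force: 88.4
```

{"name": "carry_out", "arguments": {"motion": [{"xyz": [0,0,0],"angular": [0,0,0]},{"xyz": [0,0,0],"angular": [0,0,0]},{"xyz": [0,0,0],"angular": [0,0,0]},{"xyz": [0,0,0],"angular": [0,0,0]},{"xyz": [0,0,0],"angular": [0,0,0]},{"xyz": [0,0,0],"angular": [0,0,0]},{"xyz": [0,0,0],"angular": [0,0,0]},{"xyz": [0,0,0],"angular": [0,0,0]},{"xyz": [0,0,0],"angular": [0,0,0]},{"xyz": [0,0,0],"angular": [0,0,0]},{"xyz": [0,0,0],"angular": [0,0,0]},{"xyz": [0,0,0],"angular": [0,0,0]}]}}

```text
clock: 32.6
position: [0.466, 0.0872, 0.1218]
ee_rot: [0.991, 0.13, -0.0, 0.0]
ft_force: [-0.8, -0.4, -1.0]
grip_width: 0.337
grasp_force: 88.4
```

```bash
python3 - <<'E'
from h import *
plan(); tubs()
s=camera('scene'); save(s,'red_s.png'); p,q,o=pose(); Q=R.from_euler('z',15,degrees=True); print('ring pred',proj(s,p+Q.apply([.0685,0,.0572])))
b=cv2.resize(s['img'][170:290,240:340,::-1],(500,600),interpolation=cv2.INTER_CUBIC)
cv2.imwrite('pics/m9.png',b)
E
```

```text
t 32.6 p [0.466  0.0872 0.1218] eul [ 14.96   0.   180.  ] F [-0.8 -0.4 -1. ] w 0.337 gf 88.4
yellow [(334.2, 169.8, 395), (303.6, 166.3, 16), (306.8, 183.8, 25), (291.1, 188.6, 22)] green [(297.4, 177.0, 294)] blue [(259.7, 180.3, 263)] red [(257.8, 143.8, 54), (224.1, 181.3, 290)] 
yellow [(319.5, 214.2, 18), (213.6, 221.7, 152), (244.4, 241.2, 290)] green [(242.1, 234.1, 38)] blue [(267.7, 249.3, 33)] red [(304.8, 270.3, 23)] 
ring pred [315.63377603 214.39377994]
```

View pics/m9.png

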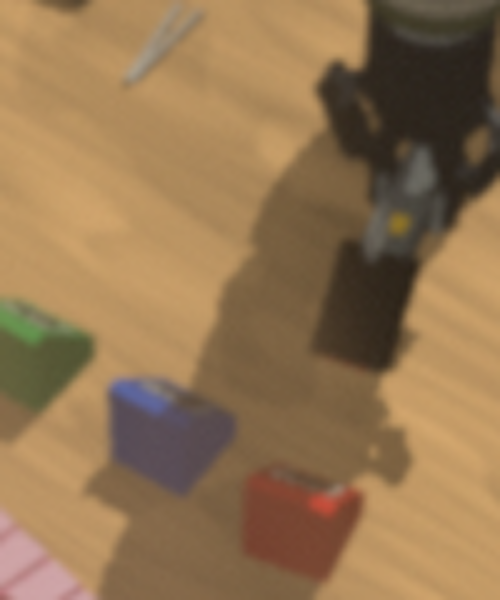

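The ring is at the predicted pixel (315,215), so the scans should be good. Next I rise and go to the peg's end.

```bash
python3 - <<'E'
from h import *
plan((.4653,-.3191,.19,11),(.4653,-.3191,.1228,11))
E
```

```text
t 32.75 p [0.4661 0.0872 0.1218] eul [ 14.96  -0.   179.99] F [-0.6 -0.5 -1.3] w 0.337 gf 88.4
(0.4653, -0.3191, 0.19, 11) -> [-0.1056  0.3923 -0.0682] [ 0. -0.  4.]
(0.4653, -0.3191, 0.1228, 11) -> [-0.1056  0.3923 -0.001 ] [ 0. -0.  4.]
```

{"name": "carry_out", "arguments": {"motion": [{"xyz": [-0.005,0,-0.02],"angular": [0,0,0]},{"xyz": [-0.01,0.01,-0.045],"angular": [0,0,0]},{"xyz": [-0.017,0.03,-0.068],"angular": [0,0,0]},{"xyz": [-0.025,0.06,-0.068],"angular": [0,0,0.5]},{"xyz": [-0.033,0.09,-0.068],"angular": [0,0,1]},{"xyz": [-0.041,0.12,-0.068],"angular": [0,0,1.5]},{"xyz": [-0.049,0.15,-0.068],"angular": [0,0,2]},{"xyz": [-0.057,0.18,-0.068],"angular": [0,0,2.5]},{"xyz": [-0.065,0.21,-0.068],"angular": [0,0,3]},{"xyz": [-0.073,0.24,-0.068],"angular": [0,0,3.5]},{"xyz": [-0.08,0.265,-0.068],"angular": [0,0,4]},{"xyz": [-0.08,0.27,-0.068],"angular": [0,0,4]}]}}

```text
clock: 33.95
position: [0.4577, -0.1978, 0.1897]
ee_rot: [0.996, 0.093, -0.0, 0.001]
ft_force: [0.2, 0.2, -1.2]
grip_width: 0.338
grasp_force: 88.6
```

```bash
python3 - <<'E'
from h import *
plan((.4653,-.3191,.19,11),(.4653,-.3191,.1228,11)); tubs()
E
```

```text
t 33.95 p [ 0.4577 -0.1978  0.1897] eul [1.0680e+01 3.0000e-02 1.7994e+02] F [ 0.2  0.2 -1.2] w 0.338 gf 88.6
(0.4653, -0.3191, 0.19, 11) -> [-1.500e-02  1.206e-01 -1.000e-04] [ 0.1  0.  -0.3]
(0.4653, -0.3191, 0.1228, 11) -> [-0.015   0.1206  0.0671] [ 0.1  0.  -0.3]
yellow [(333.6, 170.6, 374), (303.5, 170.6, 38), (287.2, 170.7, 12), (296.5, 190.9, 21)] green [(297.6, 176.9, 301)] blue [(259.5, 180.2, 270)] red [(249.4, 142.7, 53), (285.1, 146.9, 12), (224.2, 180.8, 299)] 
yellow [(210.7, 222.1, 80), (244.2, 241.4, 249)] green [(241.7, 234.0, 49)] blue [(269.9, 250.4, 49)] red [(298.0, 268.3, 56)]
```

{"name": "carry_out", "arguments": {"motion": [{"xyz": [-0.003,0.025,0],"angular": [0,0,0]},{"xyz": [-0.006,0.05,0],"angular": [0,0,0]},{"xyz": [-0.009,0.075,0.01],"angular": [0,0,0]},{"xyz": [-0.012,0.1,0.025],"angular": [0,0,0]},{"xyz": [-0.015,0.115,0.04],"angular": [0,0,-0.3]},{"xyz": [-0.015,0.1205,0.055],"angular": [0,0,-0.3]},{"xyz": [-0.015,0.1205,0.067],"angular": [0,0,-0.3]},{"xyz": [-0.015,0.1205,0.067],"angular": [0,0,-0.3]},{"xyz": [-0.015,0.1205,0.067],"angular": [0,0,-0.3]},{"xyz": [-0.015,0.1205,0.067],"angular": [0,0,-0.3]}]}}

```text
clock: 35.05
position: [0.4673, -0.3149, 0.1237]
ee_rot: [0.995, 0.099, 0.001, 0.0]
ft_force: [0.3, 0.2, -1.8]
grip_width: 0.335
grasp_force: 88.6
```

```bash
python3 - <<'E'
from h import *
plan((.4653,-.3191,.1228,11))
t=camera('top');s=camera('scene'); p,q,o=pose(); Q=R.from_euler('z',11,degrees=True); E=p+Q.apply([.0685,0,.0572])
print('ring pred',proj(t,E),proj(s,E),'ball pred',proj(s,[.543,-.360,.1777]),proj(t,[.543,-.360,.1777]))
a=cv2.resize(t['img'][165:240,350:430,::-1],(400,375),interpolation=cv2.INTER_CUBIC)
b=cv2.resize(s['img'][130:205,175:255,::-1],(400,375),interpolation=cv2.INTER_CUBIC)
cv2.imwrite('pics/m10.png',np.hstack([a,b]))
E
```

```text
t 35.05 p [ 0.4673 -0.3149  0.1237] eul [ 1.1320e+01 -7.0000e-02  1.7996e+02] F [ 0.3  0.2 -1.8] w 0.335 gf 88.6
(0.4653, -0.3191, 0.1228, 11) -> [-0.0028  0.0037  0.0009] [ 0.  -0.1  0.3]
ring pred [384.80611266 204.4404058 ] [217.27652522 158.22721414] ball pred [203.65533309 153.37877599] [406.25055017 200.848096  ]
```

View pics/m10.png

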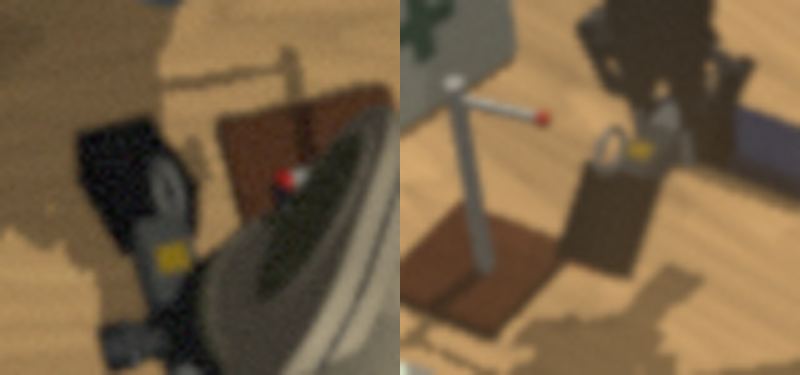

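The ring's centre is at top crop (165,185) and scene crop (612,148); the ball is at top crop (286,180) and scene crop (542,117).

```bash
python3 - <<'E'
from h import *
t=camera('top');s=camera('scene'); p,q,o=pose(); Q=R.from_euler('z',11.3,degrees=True)
for dv in (0,4):
  E,e=tri(t,(350+165/5,165+(185+dv)/5),s,(217.4,159.6)); print('ring',E,e,'in scanner axes from TCP',Q.inv().apply(E-p))
b,e=tri(t,(350+285/5,165+180/5),s,(175+142/5,130+117.5/5)); print('ball',b,e)
E
```

```text
ring [ 0.54030581 -0.29681214  0.18183404] 0.0017947129563088146 in scanner axes from TCP [0.07559383 0.00386492 0.05840676]
ring [ 0.53878132 -0.29769635  0.1801909 ] 0.0005371233671162134 in scanner axes from TCP [0.07392563 0.00329656 0.05676362]
ball [ 0.54263043 -0.36233007  0.17586811] 0.0005386197285433769
```

{"name": "carry_out", "arguments": {"motion": [{"xyz": [-0.003,0,0],"angular": [0,0,0.3]},{"xyz": [-0.006,0.003,0.001],"angular": [0,0,0.3]},{"xyz": [-0.0095,0.006,0.001],"angular": [0,0,0.3]},{"xyz": [-0.0095,0.014,0.001],"angular": [0,0,0.3]},{"xyz": [-0.0095,0.022,0.001],"angular": [0,0,0.3]},{"xyz": [-0.0095,0.03,0.001],"angular": [0,0,0.3]},{"xyz": [-0.0095,0.035,0.001],"angular": [0,0,0.3]},{"xyz": [-0.0095,0.035,0.001],"angular": [0,0,0.3]},{"xyz": [-0.0095,0.035,0.001],"angular": [0,0,0.3]},{"xyz": [-0.0095,0.035,0.001],"angular": [0,0,0.3]}]}}

```text
clock: 36.25
position: [0.4642, -0.3513, 0.1217]
ee_rot: [0.995, 0.096, -0.0, -0.0]
ft_force: [0.5, 0.6, -2.1]
grip_width: 0.336
grasp_force: 88.6
```

```bash
python3 - <<'E'
from h import *
plan()
t=camera('top');s=camera('scene'); p,q,o=pose(); Q=R.from_euler('z',11,degrees=True); E=p+Q.apply([.0735,0,.0572])
print('ring pred',proj(t,E),proj(s,E),E)
a=cv2.resize(t['img'][170:230,365:425,::-1],(400,400),interpolation=cv2.INTER_CUBIC)
b=cv2.resize(s['img'][135:195,175:235,::-1],(400,400),interpolation=cv2.INTER_CUBIC)
cv2.imwrite('pics/m11.png',np.hstack([a,b]))
E
```

```text
t 36.25 p [ 0.4642 -0.3513  0.1217] eul [  10.98    0.   -179.99] F [ 0.5  0.6 -2.1] w 0.336 gf 88.6
ring pred [397.93213408 203.47906194] [209.63436464 154.77602954] [ 0.53638818 -0.33730002  0.17905701]
```

View pics/m11.png

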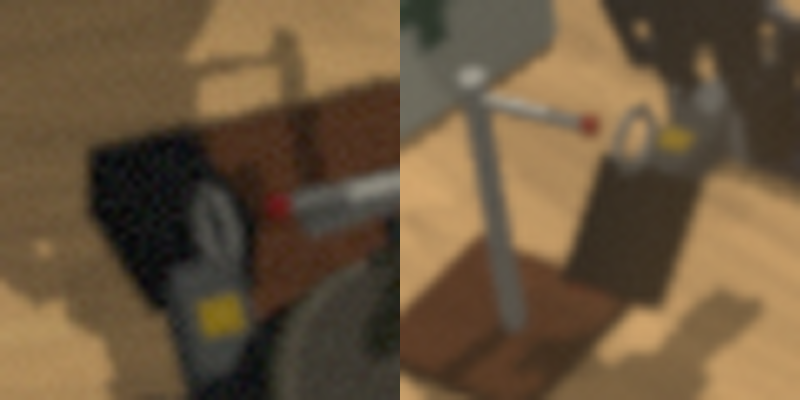

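The ring's centre lies on the extended peg line in both views: top crop (217,222) against 217 on the line, scene crop (635,135) against 136. I'll advance.

{"name": "carry_out", "arguments": {"motion": [{"xyz": [0,0.005,0],"angular": [0,0,0]},{"xyz": [0,0.01,0],"angular": [0,0,0]},{"xyz": [0,0.015,0],"angular": [0,0,0]},{"xyz": [0,0.02,0],"angular": [0,0,0]},{"xyz": [0,0.025,0],"angular": [0,0,0]},{"xyz": [0,0.03,0.001],"angular": [0,0,0]},{"xyz": [0,0.035,0.001],"angular": [0,0,0]},{"xyz": [0,0.035,0.001],"angular": [0,0,0]},{"xyz": [0,0.035,0.001],"angular": [0,0,0]}]}}

```text
clock: 37.25
position: [0.4708, -0.386, 0.1208]
ee_rot: [0.995, 0.095, -0.0, -0.0]
ft_force: [-0.6, 0.4, -1.7]
grip_width: 0.335
grasp_force: 88.6
```

{"name": "carry_out", "arguments": {"motion": [{"xyz": [0,0.005,0.001],"angular": [0,0,0]},{"xyz": [0,0.01,0.001],"angular": [0,0,0]},{"xyz": [0,0.015,0.002],"angular": [0,0,0]},{"xyz": [0,0.019,0.003],"angular": [0,0,0]},{"xyz": [0,0.019,0.003],"angular": [0,0,0]},{"xyz": [0,0.019,0.003],"angular": [0,0,0]},{"xyz": [0,0.019,0.003],"angular": [0,0,0]}]}}

```text
clock: 37.95
position: [0.4745, -0.4045, 0.1178]
ee_rot: [0.995, 0.096, 0.0, -0.0]
ft_force: [0.1, -0.6, -1.6]
grip_width: 0.34
grasp_force: 88.6
```

```bash
python3 - <<'E'
from h import *
plan()
t=camera('top');s=camera('scene'); p,q,o=pose(); Q=R.from_euler('z',11,degrees=True); E=p+Q.apply([.0735,0,.0572])
print('ring pred',proj(t,E),proj(s,E),E)
a=cv2.resize(t['img'][170:230,365:425,::-1],(400,400),interpolation=cv2.INTER_CUBIC)
b=cv2.resize(s['img'][135:195,175:235,::-1],(400,400),interpolation=cv2.INTER_CUBIC)
cv2.imwrite('pics/m12.png',np.hstack([a,b]))
E
```

```text
t 37.95 p [ 0.4745 -0.4045  0.1178] eul [  10.97   -0.   -179.99] F [ 0.1 -0.6 -1.6] w 0.34 gf 88.6
ring pred [417.38753385 199.34574926] [196.88164095 150.97369782] [ 0.54664221 -0.39048154  0.17510805]
```

View pics/m12.png

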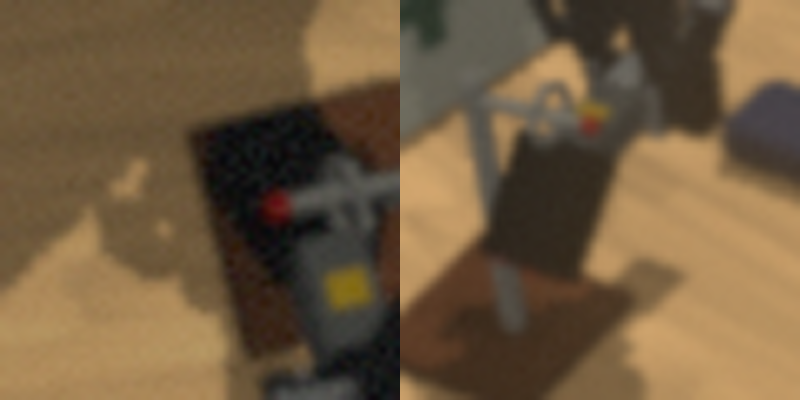

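The ring is threaded on the peg between ball and post. I'll lower it until it rests there.

{"name": "carry_out", "arguments": {"motion": [{"xyz": [0,0,0.002],"angular": [0,0,0]},{"xyz": [0,0,0.004],"angular": [0,0,0]},{"xyz": [0,0,0.006],"angular": [0,0,0]},{"xyz": [0,0,0.007],"angular": [0,0,0]},{"xyz": [0,0,0.007],"angular": [0,0,0]},{"xyz": [0,0,0.007],"angular": [0,0,0]}]}}

```text
clock: 38.65
position: [0.4748, -0.4049, 0.1113]
ee_rot: [0.995, 0.095, 0.0, 0.0]
ft_force: [0.2, 0.6, 2.0]
grip_width: 0.338
grasp_force: 89.3
```

{"name": "carry_out", "arguments": {"motion": [{"xyz": [0,0,0.001],"angular": [0,0,0]},{"xyz": [0,0,0.002],"angular": [0,0,0]},{"xyz": [0,0,0.002],"angular": [0,0,0]},{"xyz": [0,0,0.002],"angular": [0,0,0]}]}}

```text
clock: 39.05
position: [0.4754, -0.405, 0.1102]
ee_rot: [0.995, 0.096, 0.001, 0.001]
ft_force: [-0.6, 1.0, 7.9]
grip_width: 0.336
grasp_force: 90.4
```

{"name": "carry_out", "arguments": {"motion": [{"xyz": [0,0,-0.001],"angular": [0,0,0]},{"xyz": [0,0,-0.001],"angular": [0,0,0]},{"xyz": [0,0,-0.001],"angular": [0,0,0]},{"xyz": [0,0,-0.001],"angular": [0,0,0]},{"xyz": [0,0,-0.001],"angular": [0,0,0]},{"xyz": [0,0,-0.001],"angular": [0,0,0]},{"xyz": [0,0,-0.001],"angular": [0,0,0]},{"xyz": [0,0,-0.001],"angular": [0,0,0]},{"xyz": [0,0,-0.001],"angular": [0,0,0]},{"xyz": [0,0,-0.001],"angular": [0,0,0]},{"xyz": [0,0,-0.001],"angular": [0,0,0]},{"xyz": [0,0,-0.001],"angular": [0,0,0]}], "hand": 0.8}}

```text
clock: 40.25
position: [0.4744, -0.4047, 0.1099]
ee_rot: [0.995, 0.095, 0.0, 0.0]
ft_force: [0.5, -0.6, 0.7]
grip_width: 0.798
grasp_force: 0.0
```

{"name": "carry_out", "arguments": {"motion": [{"xyz": [0,0,-0.01],"angular": [0,0,0]},{"xyz": [0,0,-0.025],"angular": [0,0,0]},{"xyz": [0,0,-0.045],"angular": [0,0,0]},{"xyz": [0,0,-0.07],"angular": [0,0,0]},{"xyz": [0,0,-0.1],"angular": [0,0,0]},{"xyz": [0,0,-0.13],"angular": [0,0,0]},{"xyz": [0,0,-0.16],"angular": [0,0,0]},{"xyz": [0,0,-0.17],"angular": [0,0,0]},{"xyz": [0,0,-0.17],"angular": [0,0,0]}]}}

```text
clock: 41.15
position: [0.4749, -0.4052, 0.2824]
ee_rot: [0.995, 0.095, 0.002, 0.001]
ft_force: [-0.3, -0.6, -0.1]
grip_width: 0.796
grasp_force: 0.0
```

```bash
python3 - <<'E'
from h import *
plan((.46,-.1,.28,5)); tubs()
t=camera('top');s=camera('scene')
for c,w in((t,(380,170,430,235)),(s,(170,130,230,200))):
    for n,(lo,hi,sm,vm) in dict(yel=(18,35,130,90),red=(170,8,140,90)).items():
        m=mask(c,lo,hi,sm,vm); z=np.zeros_like(m); z[w[1]:w[3],w[0]:w[2]]=1; print(n,[(b[0],b[1]) for b in blobs(m*z,4)])
E
```

```text
t 41.15 p [ 0.4749 -0.4052  0.2824] eul [ 1.0950e+01 -1.6000e-01  1.7983e+02] F [-0.3 -0.6 -0.1] w 0.796 gf 0.0
(0.46, -0.1, 0.28, 5) -> [ 0.0433 -0.3025  0.0016] [ 0.2 -0.2  5.9]
yellow [(334.3, 169.9, 409), (296.0, 167.8, 40), (301.9, 186.7, 37)] green [(297.4, 177.0, 293)] blue [(259.4, 180.2, 271)] red [(250.4, 142.9, 51), (224.3, 180.9, 301)] 
yellow [(214.5, 222.0, 186), (244.3, 241.3, 287)] green [(242.1, 234.1, 43)] blue [(270.0, 250.4, 48)] red [(297.9, 268.3, 57)] 
yel [((np.float64(416.5), np.float64(210.2)), 30)]
red [((np.float64(406.5), np.float64(200.5)), 4)]
yel [((np.float64(200.9), np.float64(154.8)), 11)]
red []
```

The scanner hangs: its yellow mark is at top (416.5,210), next to the peg. Next, the tablet. I push the knob forward from behind with shut fingers until it reaches the stop. The push goes through the swivel axis, so the tablet stays square.

{"name": "carry_out", "arguments": {"motion": [{"xyz": [0.004,-0.03,0],"angular": [0,0,1]},{"xyz": [0.008,-0.07,0],"angular": [0,0,2]},{"xyz": [0.014,-0.11,0],"angular": [0,0,3]},{"xyz": [0.02,-0.15,0],"angular": [0,0,4]},{"xyz": [0.026,-0.19,0],"angular": [0,0,5]},{"xyz": [0.032,-0.23,0],"angular": [0,0,6]},{"xyz": [0.038,-0.27,0],"angular": [0,0,6]},{"xyz": [0.044,-0.31,0],"angular": [0,0,6]},{"xyz": [0.05,-0.35,0],"angular": [0,0,6]},{"xyz": [0.06,-0.39,0],"angular": [0,0,6]},{"xyz": [0.07,-0.42,0],"angular": [0,0,6]},{"xyz": [0.07,-0.42,0],"angular": [0,0,6]}], "hand": 0, "grip_force": 30}}

```text
clock: 42.55
position: [0.4628, 0.0256, 0.2789]
ee_rot: [0.999, 0.047, -0.001, -0.001]
ft_force: [0.8, -0.1, -0.4]
grip_width: -0.001
grasp_force: 0.0
```

```bash
python3 - <<'E'
from h import *
plan((.605,.3665,.28,-1.5))
t=camera('top');s=camera('scene')
for n,c in(('t',t),('s',s)): print(n,[(b[0],b[1]) for b in blobs(mask(c,3,16,170,110),8)])
for c,w in((t,(380,170,430,235)),(s,(170,130,230,200))):
    m=mask(c,18,35,130,90); z=np.zeros_like(m); z[w[1]:w[3],w[0]:w[2]]=1; print('yel',[(b[0],b[1]) for b in blobs(m*z,4)])
E
```

```text
t 42.55 p [0.4628 0.0256 0.2789] eul [ 5.3400e+00  7.0000e-02 -1.7994e+02] F [ 0.8 -0.1 -0.4] w -0.001 gf 0.0
(0.605, 0.3665, 0.28, -1.5) -> [ 0.1733 -0.3262 -0.001 ] [-0.1  0.1  6.8]
t [((np.float64(219.7), np.float64(174.2)), 40), ((np.float64(232.7), np.float64(179.3)), 11), ((np.float64(127.8), np.float64(211.8)), 43), ((np.float64(109.2), np.float64(310.7)), 38)]
s [((np.float64(444.0), np.float64(213.5)), 22), ((np.float64(391.6), np.float64(260.7)), 32), ((np.float64(297.6), np.float64(268.5)), 41)]
yel [((np.float64(416.5), np.float64(210.8)), 30)]
yel [((np.float64(201.0), np.float64(154.9)), 9)]
```

{"name": "carry_out", "arguments": {"motion": [{"xyz": [0.018,-0.032,0],"angular": [0,0,0.7]},{"xyz": [0.036,-0.064,0],"angular": [0,0,1.4]},{"xyz": [0.054,-0.096,0],"angular": [0,0,2.1]},{"xyz": [0.072,-0.128,0],"angular": [0,0,2.8]},{"xyz": [0.09,-0.16,0],"angular": [0,0,3.5]},{"xyz": [0.108,-0.192,0],"angular": [0,0,4.2]},{"xyz": [0.126,-0.224,0],"angular": [0,0,4.9]},{"xyz": [0.144,-0.256,0],"angular": [0,0,5.6]},{"xyz": [0.16,-0.29,0],"angular": [0,0,6.3]},{"xyz": [0.173,-0.326,0],"angular": [0,0,6.8]},{"xyz": [0.173,-0.326,0],"angular": [0,0,6.8]},{"xyz": [0.173,-0.326,0],"angular": [0,0,6.8]}]}}

```text
clock: 43.85
position: [0.608, 0.3599, 0.2781]
ee_rot: [1.0, -0.016, -0.001, 0.001]
ft_force: [0.4, -0.4, -1.3]
grip_width: 0.0
grasp_force: 0.0
```

```bash
python3 - <<'E'
from h import *
plan((.605,.3665,.158,-1.5))
E
```

```text
t 43.85 p [0.608  0.3599 0.2781] eul [-1.8600e+00  9.0000e-02  1.7989e+02] F [ 0.4 -0.4 -1.3] w 0.0 gf 0.0
(0.605, 0.3665, 0.158, -1.5) -> [-0.003  -0.0068  0.1201] [ 0.1  0.1 -0.4]
```

{"name": "carry_out", "arguments": {"motion": [{"xyz": [-0.001,-0.002,0.02],"angular": [0,0,0]},{"xyz": [-0.001,-0.002,0.045],"angular": [0,0,0]},{"xyz": [-0.001,-0.002,0.07],"angular": [0,0,0]},{"xyz": [-0.001,-0.002,0.095],"angular": [0,0,0]},{"xyz": [-0.001,-0.002,0.115],"angular": [0,0,0]},{"xyz": [-0.001,-0.002,0.119],"angular": [0,0,0]},{"xyz": [-0.001,-0.002,0.119],"angular": [0,0,0]},{"xyz": [-0.001,-0.002,0.119],"angular": [0,0,0]}]}}

```text
clock: 44.65
position: [0.6075, 0.3621, 0.1624]
ee_rot: [1.0, -0.017, 0.001, -0.0]
ft_force: [-0.2, 0.1, 1.1]
grip_width: 0.002
grasp_force: 0.0
```

```bash
python3 - <<'E'
from h import *
plan((.57,.3667,.158,-1.5),(.52,.3667,.158,-1.5),(.508,.3672,.158,-1.5))
E
```

```text
t 44.65 p [0.6075 0.3621 0.1624] eul [-1.9100e+00 -1.1000e-01 -1.7997e+02] F [-0.2  0.1  1.1] w 0.002 gf 0.0
(0.57, 0.3667, 0.158, -1.5) -> [-0.0376 -0.0033  0.0043] [-0.  -0.1 -0.4]
(0.52, 0.3667, 0.158, -1.5) -> [-0.0876 -0.0017  0.0042] [-0.  -0.1 -0.4]
(0.508, 0.3672, 0.158, -1.5) -> [-0.0996 -0.0018  0.0042] [-0.  -0.1 -0.4]
```

{"name": "carry_out", "arguments": {"motion": [{"xyz": [-0.01,-0.003,0.003],"angular": [0,0,0]},{"xyz": [-0.02,-0.003,0.003],"angular": [0,0,0]},{"xyz": [-0.03,-0.003,0.003],"angular": [0,0,0]},{"xyz": [-0.038,-0.003,0.003],"angular": [0,0,0]},{"xyz": [-0.046,-0.003,0.003],"angular": [0,0,0]},{"xyz": [-0.054,-0.003,0.003],"angular": [0,0,0]},{"xyz": [-0.06,-0.003,0.003],"angular": [0,0,0]},{"xyz": [-0.066,-0.0025,0.003],"angular": [0,0,0]},{"xyz": [-0.072,-0.002,0.003],"angular": [0,0,0]},{"xyz": [-0.078,-0.002,0.003],"angular": [0,0,0]},{"xyz": [-0.084,-0.002,0.003],"angular": [0,0,0]},{"xyz": [-0.084,-0.002,0.003],"angular": [0,0,0]}]}}

```text
clock: 45.85
position: [0.5214, 0.3677, 0.1576]
ee_rot: [1.0, -0.016, -0.0, 0.0]
ft_force: [-0.8, 1.1, -0.4]
grip_width: 0.0
grasp_force: 0.0
```

```bash
cat >> h.py <<'E'
def knob():
    t=camera('top');s=camera('scene'); g=lambda c,w:[b for b in blobs(mask(c,3,16,170,110),4) if w[0]<b[0][0]<w[2] and w[1]<b[0][1]<w[3]]
    a,b=g(t,(100,200,160,260)),g(s,(370,235,425,285)); print('kn',[x[:2] for x in a],[x[:2] for x in b])
    if a and b:
        k,e=tri(t,a[0][0],s,b[0][0]); r=k-[.489,.368,.1]; print('knob',np.round(k,4),round(e,4),'lean',round(np.arctan2(np.hypot(r[0],r[1]),r[2]),3),'rel',np.round(r,4))
E
python3 - <<'E'
from h import *
plan((.508,.3672,.158,-1.5)); knob()
E
```

```text
t 45.85 p [0.5214 0.3677 0.1576] eul [-1.7800e+00  5.0000e-02  1.7998e+02] F [-0.8  1.1 -0.4] w 0.0 gf 0.0
(0.508, 0.3672, 0.158, -1.5) -> [-0.0134  0.0009 -0.0004] [ 0.   0.1 -0.3]
kn [((np.float64(125.8), np.float64(223.3)), 28)] []
```

{"name": "carry_out", "arguments": {"motion": [{"xyz": [-0.003,0,0],"angular": [0,0,0]},{"xyz": [-0.006,0,0],"angular": [0,0,0]},{"xyz": [-0.009,0,0],"angular": [0,0,0]},{"xyz": [-0.009,0,0],"angular": [0,0,0]},{"xyz": [-0.009,0,0],"angular": [0,0,0]}]}}

```text
clock: 46.45
position: [0.5133, 0.3677, 0.1576]
ee_rot: [1.0, -0.016, -0.0, 0.0]
ft_force: [-0.5, 0.1, -0.7]
grip_width: 0.001
grasp_force: 0.0
```

```bash
python3 - <<'E'
from h import *
plan(); knob()
E
```

```text
t 46.45 p [0.5133 0.3677 0.1576] eul [-1.8300e+00  3.0000e-02  1.7998e+02] F [-0.5  0.1 -0.7] w 0.001 gf 0.0
kn [((np.float64(125.3), np.float64(226.7)), 31)] []
```

{"name": "carry_out", "arguments": {"motion": [{"xyz": [-0.002,0,0],"angular": [0,0,0]},{"xyz": [-0.004,0,0],"angular": [0,0,0]},{"xyz": [-0.006,0,0],"angular": [0,0,0]},{"xyz": [-0.006,0,0],"angular": [0,0,0]},{"xyz": [-0.006,0,0],"angular": [0,0,0]}]}}

```text
clock: 47.05
position: [0.509, 0.3677, 0.1581]
ee_rot: [1.0, -0.017, 0.001, -0.0]
ft_force: [6.9, 1.5, -0.7]
grip_width: 0.002
grasp_force: 3.3
```

```bash
python3 - <<'E'
from h import *
plan(); knob(); t=camera('top'); print(proj(t,[.489,.368,.1825]),proj(t,[.497,.368,.182]))
E
```

```text
t 47.05 p [0.509  0.3677 0.1581] eul [-1.9000e+00 -1.4000e-01 -1.7996e+02] F [ 6.9  1.5 -0.7] w 0.002 gf 3.3
kn [((np.float64(124.5), np.float64(228.5)), 36)] []
[125.70197703 227.92895479] [125.83373014 224.82825218]
```

It is at the stop: 6.9 N against the push, right where expected. I back off and check.

{"name": "carry_out", "arguments": {"motion": [{"xyz": [0.01,0,0],"angular": [0,0,0]},{"xyz": [0.03,0,0],"angular": [0,0,0]},{"xyz": [0.05,0,0],"angular": [0,0,0]},{"xyz": [0.055,0,-0.03],"angular": [0,0,0]},{"xyz": [0.055,0.005,-0.07],"angular": [0,0,0]},{"xyz": [0.055,0.03,-0.11],"angular": [0,0,0]},{"xyz": [0.05,0.07,-0.12],"angular": [0,0,0]},{"xyz": [0.04,0.11,-0.12],"angular": [0,0,0]},{"xyz": [0.02,0.15,-0.12],"angular": [0,0,0]},{"xyz": [0,0.19,-0.12],"angular": [0,0,0]},{"xyz": [-0.02,0.23,-0.12],"angular": [0,0,0]},{"xyz": [-0.04,0.27,-0.12],"angular": [0,0,0]}]}}

```text
clock: 48.4
position: [0.4579, 0.0979, 0.2777]
ee_rot: [1.0, -0.016, -0.0, -0.0]
ft_force: [-0.1, -0.6, 0.6]
grip_width: 0.003
grasp_force: 0.0
```

```bash
python3 - <<'E'
from h import *
plan(); knob(); tubs()
t=camera('top');s=camera('scene'); save(t,'fin_t.png')
# tablet top edge seen from above: dark pixels near z=.1525
g=cv2.cvtColor(t['img'],cv2.COLOR_RGB2GRAY); z=np.zeros_like(g); z[205:260,92:165]=1
m=((g<55)&(z>0)).astype(np.uint8)
for b in blobs(m,30):
    r=cv2.minAreaRect(cv2.findNonZero(b[2])); P=cv2.boxPoints(r); Wp=np.array([onz(t,u,v,.15) for u,v in P]); d=max((Wp[1]-Wp[0],Wp[2]-Wp[1]),key=np.linalg.norm); print(b[:2],r,'edge yaw',np.degrees(np.arctan2(-d[0],d[1])),np.round(Wp[:,:2],3).tolist())
for c,w in((t,(380,170,430,235)),(s,(170,130,230,200))):
    m=mask(c,18,35,130,90); zz=np.zeros_like(m); zz[w[1]:w[3],w[0]:w[2]]=1; print('yel',[(b[0],b[1]) for b in blobs(m*zz,4)])
E
```

```text
t 48.4 p [0.4579 0.0979 0.2777] eul [-1.8400e+00  3.0000e-02 -1.7999e+02] F [-0.1 -0.6  0.6] w 0.003 gf 0.0
kn [((np.float64(124.5), np.float64(227.7)), 40)] [((np.float64(401.5), np.float64(249.3)), 30)]
knob [0.4901 0.3701 0.1829] 0.0019 lean 0.028 rel [0.0011 0.0021 0.0829]
yellow [(349.3, 169.1, 405), (299.2, 177.6, 82)] green [(297.4, 176.9, 293)] blue [(259.6, 180.1, 263)] red [(238.6, 141.2, 30), (269.6, 145.1, 47), (224.6, 179.0, 237)] 
yellow [(202.1, 217.0, 167), (213.3, 217.0, 33), (244.5, 241.2, 303)] green [(241.9, 234.1, 37)] blue [(267.5, 249.2, 32)] red [(304.1, 270.4, 19), (240.4, 291.4, 18)] 
((np.float64(141.0), np.float64(229.5)), 135) ((143.00999450683594, 229.30052185058594), (28.31463050842285, 6.0923895835876465), 2.862405300140381) edge yaw 175.7281831021007 [[0.482, 0.372], [0.498, 0.371], [0.492, 0.297], [0.476, 0.298]]
((np.float64(112.0), np.float64(228.9)), 42) ((111.5, 229.0), (2.0, 17.0), 90.0) edge yaw 178.60193306250193 [[0.493, 0.439], [0.492, 0.395], [0.486, 0.395], [0.488, 0.439]]
yel [((np.float64(416.6), np.float64(210.7)), 30)]
yel [((np.float64(201.0), np.float64(154.9)), 9)]
```

The yellow tub was knocked about 4 cm after its scan, which is within the limits. The tablet is upright and square, and the scanner hangs still. I'll hand in.

```bash
python3 -c "
from h import *
print(hand_in())"
```

```text
the job is handed in; nothing more can be done
None
```

I handed in the finished job at about 49 s of the 200 s allowed, though `hand_in()` gave no verdict: all four tubs were held under the scanner for over 3 s each in order, the scanner hangs still on its peg, and the tablet measures upright (lean about 0.03 rad) and within about 3° of square; the yellow tub was knocked about 4 cm after its scan, inside the 80 mm limit.

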